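# Screw the retaining cap onto the clay extruder barrel

## Robot

A 6-joint arm with a two-finger parallel gripper is mounted at the origin on the work surface. World frame = base frame: x ahead of the robot, y to its left, z up, the work surface at z = 0. Lengths are in m, angles in rad, forces in N, time in s.
With the tool pointing down it reaches from about 0.275 to 1 m from the base axis. Payload 8.4 kg.
Tool frame: the origin (TCP) lies between the finger pads; the fingertips stand 17 mm ahead of it and the grasp point (between the pads) lies 2 mm behind it; x points along the fingers, y is the direction in which the jaws open and shut, and the axes are right-handed (so a half turn about x gives the same grasp; the last joint's range is limited). The gripper opens to 85 mm and grips with 20 to 120 N. Pads are 22 mm wide; open, the fingers measure 114 mm over their backs; the gripper's body (76 mm by 85 mm) begins 54 mm behind the grasp point. The pads swing forward as they close: fully open they stand 13 mm farther back than shut.
Start: joints at [1.313, 0.353, 1.633, -0, 1.155, -0.002], TCP at [0.158, 0.605, 0.215] pointing down, gripper open.
Joint ranges: [-2.63, 2.63], [-0.92, 2.1], [0.06, 2.66], [-1.3, 4.44], [0, 2.69], [-3.02, 3.02]. Speed limits (rad/s): [2.22, 2.22, 2.79, 3.14, 3.14, 3.14].

## Interface

Orientations are given as a unit quaternion [w, x, y, z].
In Python, from rig import arm gives the robot as it stands. The module is installed in compiled form; this text tells all that it offers.
- The arm moves only by the tool arm_command, never from a script. Its argument "rows" is a list of rows, each a list of 2 entries, a list of its own where there are three numbers: the shift along the tool's x, y, z in m, then the turn about the tool's x in degrees. In form: [[[tx, ty, tz], spin], ...]. A call has exactly 8 rows; each row shifts and turns the pose as measured when the row begins, along the tool's axes as they then stand; what a row does not reach is not made up. A row lasts 1/12 s, in which the tool goes at most 41.7 mm and 7.16 degrees, less where a joint would pass 70% of its speed; a pose out of reach is approached as far as the arm can. A call with a gripper value outside its range is refused whole. "jaw" is the gripper command: -1 is fully open, 1 is shut, values between are in proportion, set as the call begins (left out, the last holds). The fingers move at their own pace and stop on an object; "squeeze" is the grip in N (left out, the last holds). Time passes only in rows, so rows that do not move let the fingers close, or fill a call up. It gives the time, the measured TCP pose, the force and the opening at its end, in the units of the state.
- arm.get_obs(): the state, without advancing time (a new reading comes with each control period).
- arm.read_camera(name): name is "scene" or "top" or "wrist"; returns the picture (384x512x3 uint8, red, green, blue); there is no depth.
- arm.camera_model(name): a dict with "mtx" (3x3 intrinsics, pixels), "eye" and "rotation" of the camera in the world. Camera axes: x right, y down, z forward; pixel columns grow to the right and rows downward; lengths in m; the calibration is good to about 2 mm. A picture is of the moment at which its call begins: read the wrist's pose just before it. camera_model takes no time and is no camera call; for the wrist camera it gives the pose at the moment of the call.
- arm.job_done(): hands the job in, once; it reports no verdict.
The state is a dict: "time_s": time; "joints": joint angles; "joint_vel": joint speeds; "joint_torque": joint torques, N m; "position": TCP position; "ee_rot": TCP orientation; "force": force on the tool from outside, world axes, zero at the start; "torque": the same for the moment, N m; "finger_gap": finger opening in m.
Only numpy, scipy, OpenCV 4.12 (cv2) and the standard library are available. Lean on these libraries where they do the work, as an engineer would, in place of code of your own. Each camera call takes 0.05 s, during which the arm holds its last target.

## Task

Fit the fluted ring cap onto the mouth of the clay-extruder barrel that stands in the vice. Set it level on the thread, turn it gently backward (anticlockwise from above) until it drops off the thread start, then screw it forward until it is fully home on the rim and snug, and let go. Do not force it on the thread or overtighten it, and leave the other things where they are.

Things in the scene. Friction and masses are not known exactly. Their poses are not given: they have to be found in the camera images.
- cap: the retaining cap to fit: plain aluminium, round, fluted, the larger cap and the one with a hole (29 mm) in its crown. 58 mm outside diameter (60 over the flutes), 26 mm high, 0.1 kg; skirt 22 mm deep, open below, under a 4 mm crown. Three lugs, 120 degrees apart, stand inside its lower edge, their angle unmarked. Origin: centre of the underside, z up. Stands on the table, open side down
- mouth (a point): centre of the barrel's rim, on its upright axis, 165 mm above the table, z up. The neck is 40 mm round (49 over the thread), bevelled at the rim and closed by a brass die; the cap goes over it, the lugs clearing the neck by 1.2 mm. About 0.3 N m of turning makes the cap snug, over 0.8 N m overtightens it; short of home it turns almost freely, and 25 N or 0.5 N m there is forcing it
- thread (a point): a point on the axis 8.6 mm below the rim, level with the tops of the thread's three starts (right-hand thread, 24 mm per turn). The barrel is clamped firmly at any angle, so where round the neck the starts lie is not measured. A cap resting on the thread has its origin 1 to 7 mm below this point, rising as it is turned backward; within 2.1 rad (by chance at once) it drops, to 8 to 10.5 mm below
- home (a point): a point on the axis 22 mm below the rim: the cap's origin lies here when it is fully home, its crown on the rim. From the drop it is 1.2 to 1.6 rad forward (clockwise from above) to tight. The lugs have 1.2 mm of play up and down in the thread, so the crown may meet the rim up to 0.4 rad before the cap is tight
- stops (a point): a point on the axis level with the tops of three stop ribs, 11.2 mm below the rim. Each rib closes the foot of one thread, just behind the next start. A cap turned forward before it has dropped runs against them and stays high. A lug that has just dropped, or lodged on a rib's edge, meets the rib if turned farther backward: then ease it forward 0.15 rad and let it down
- vice: grey bench vice fixed to the table, holding the bare aluminium barrel (42 mm round, a 51 mm collar 28.5 to 34 mm below the rim) upright between wooden soft jaws, 100 mm high. Origin: on the table under the barrel's axis; x points from the screw and tommy bar (136 mm out at -x, 58 mm high) to the fixed jaw (69 mm out at +x); foot 150 by 110 mm
- end_cap: the extruder's other cap, a bystander: plain aluminium, smaller (43 mm across, 20 mm high) with a closed crown; origin centre of its underside; its place and the ring cap's are swapped at random
- gun: the extruder's hand gun, lying beyond the vice: long steel push rod (440 mm) along its x, black pistol grip towards -y; a bystander; origin under the rod
- bowl: white ceramic bowl, 130 mm across, 55 mm high; a bystander; origin centre of its underside
- slip_jar: closed glass jar, 72 mm across, 105 mm high; a bystander; origin centre of its underside
- knife: wood-handled steel scraper, 190 mm long along its x, lying flat on the table; a bystander
- die_a: spare brass die, a disc 33 mm across and 4 mm thick lying on the table; a bystander; origin centre of its underside
- die_b: another such spare brass die; a bystander
There are look-alikes about, which are no part of the job. What is shaped like the cap but green or orange is not meant.

How it is judged:
On the way, in this order (a step that is already met when the one before it is completed fails the run):
1. the cap is set over the mouth of the barrel (horizontal distance between cap and mouth below 0.004 m and z of cap in the frame of mouth below -0.004 m), for 0.02 s.
2. the cap has dropped off the thread start into the thread, level (its underside more than 16.3 mm below the rim) (horizontal distance between cap and mouth below 0.003 m and z of cap in the frame of mouth below -0.0163 m and angle between cap's own z axis and vertical below 0.08 rad), for 0.1 s.
At the end, for the whole second after the job is handed in: the cap is on the barrel, level and on its axis, within 1.5 mm of fully home (origin at least 20.5 mm below the rim), at rest, and tight: it keeps a clamping force between thread and rim (all contact forces together over 8 N) (horizontal distance between cap and mouth below 0.003 m and z of cap in the frame of mouth below -0.0205 m and angle between cap's own z axis and vertical below 0.06 rad and linear speed of cap below 0.01 m/s and contact force between cap and vice above 8 N); the robot touches nothing.
It fails at once if the cap is forced on the thread before it is home (contact force between cap and vice above 60 N and z of cap in the frame of mouth above -0.0195 m).
It fails at once if the cap is overtightened (contact force between cap and vice above 400 N).
It fails at once if another thing on the table is pushed away (distance of any of end_cap, gun, bowl, slip_jar, knife, die_a, die_b from where it was at the start of the episode above 0.03 m).
It also fails if it takes over 69 s, if anything falls off the work surface, if the arm or the gripper's body presses on something with over 40 N, if the wrist force passes 120 N, or if a joint passes its speed limit or range.

## Working session

There is one attempt and no reset: what is moved stays moved. The work goes in short steps, Python scripts to look and compute and a tool call to move; the robot and the scene stay as the last step left them, time stands still between calls to the robot, and variables do not carry over. Pictures are saved under pics/ and viewed, and the job is handed in when it is done.

Besides the shell and the picture viewer there is one more tool, called as name(argument=value, ...) on one line, values as JSON. arm_command: Moves the arm, as the interface text tells. Its arguments: {"type":"object","properties":{"rows":{"type":"array","items":{"type":"array"}},"jaw":{"type":"number"},"squeeze":{"type":"number"}},"required":["rows"]}

```bash
mkdir -p pics
python3 - <<'E'
from rig import arm
import cv2
o=arm.get_obs(); print(o)
for n in ["scene","top","wrist"]:
    m=arm.camera_model(n); print(n,m)
    cv2.imwrite(f"pics/{n}0.png",arm.read_camera(n)[:,:,::-1])
E
```

```text
{'time_s': 0.0, 'joints': array([ 1.31259282e+00,  3.53672683e-01,  1.63415826e+00,  5.59338650e-06,
        1.15519995e+00, -2.42117649e-03]), 'joint_vel': array([-6.61591848e-05,  2.23545741e-04,  1.76181428e-03,  1.60217536e-04,
        5.14503186e-04, -6.27356399e-04]), 'joint_torque': array([-9.76609999e-05, -6.05265927e+01, -3.42064261e+01,  1.08946535e-04,
        9.59293102e-03,  4.63548815e-05]), 'position': array([0.1580059 , 0.60416482, 0.21433606]), 'ee_rot': array([ 0.70126373,  0.08968321,  0.70139947, -0.09069111]), 'force': array([-0.51508494,  0.1518142 ,  0.07506733]), 'torque': array([ 0.03849826, -0.02885696,  0.01894076]), 'finger_gap': 0.0852740925212067}
scene {'mtx': array([[480.85817981,   0.        , 251.91019884],
       [  0.        , 480.85817981, 195.99513572],
       [  0.        ,   0.        ,   1.        ]]), 'eye': array([1.76536734, 0.62003624, 1.16931978]), 'rotation': array([-0.23180549,  0.46850193,  0.7676169 , -0.37085906])}
top {'mtx': array([[425.11078587,   0.        , 260.70023746],
       [  0.        , 425.11078587, 195.01659802],
       [  0.        ,   0.        ,   1.        ]]), 'eye': array([0.3545825 , 0.01772543, 1.22966834]), 'rotation': array([ 0.07568875, -0.70259538,  0.70331421, -0.0773309 ])}
wrist {'mtx': array([[295.06507099,   0.        , 251.20673501],
       [  0.        , 295.06507099, 191.81026385],
       [  0.        ,   0.        ,   1.        ]]), 'eye': array([0.0886975 , 0.62371036, 0.37306163]), 'rotation': array([0.1135665 , 0.7836552 , 0.60469907, 0.08559324])}
```

View pics/scene0.png

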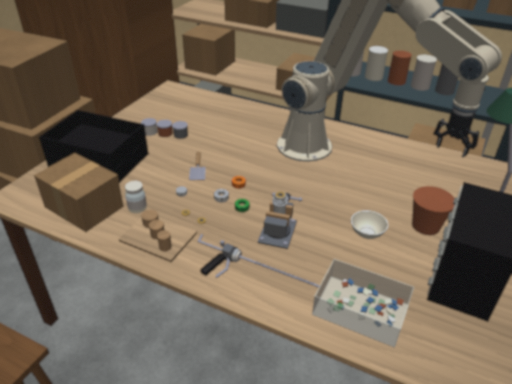

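View pics/top0.png

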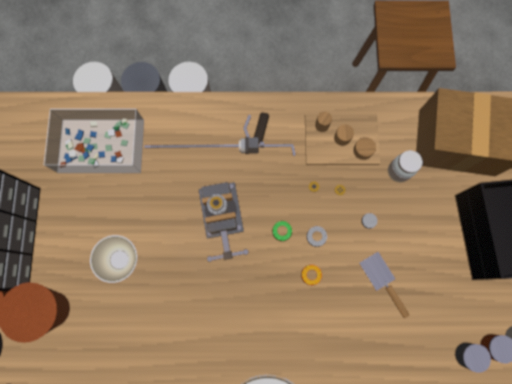

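View pics/wrist0.png

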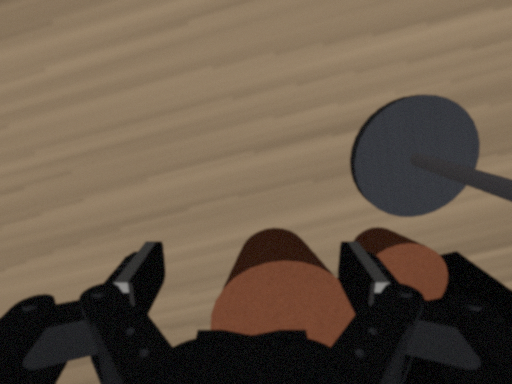

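The top view shows the ring cap, grey with a hole, at about (317,236). The barrel in the vice is at (217,204), the green and orange decoys at (282,231) and (312,275), and the end cap at (370,220). Next I'll measure the cap and the barrel.

```bash
cat > h.py <<'E'
import numpy as np, cv2
from scipy.spatial.transform import Rotation as R
def rot(q): return R.from_quat([q[1],q[2],q[3],q[0]]).as_matrix()
def ray(m,u,v):
    d=rot(m['rotation'])@np.linalg.inv(m['mtx'])@np.array([u,v,1.]); return m['eye'],d
def onz(m,u,v,z):
    e,d=ray(m,u,v); return e+d*(z-e[2])/d[2]
def proj(m,p):
    c=rot(m['rotation']).T@(np.array(p)-m['eye']); k=m['mtx']@c; return k[:2]/k[2]
E
python3 - <<'E'
from rig import arm
from h import *
m=arm.camera_model('top'); s=arm.camera_model('scene')
print(onz(m,317,236,.026), onz(m,217,204,.165))
for n,mm in (('top',m),('scene',s)):
    print(n,proj(mm,onz(m,317,236,.026)),proj(mm,onz(m,217,204,.165)),proj(mm,[0,0,0]))
t=cv2.imread('pics/top0.png'); c=cv2.imread('pics/scene0.png')
a=cv2.resize(t[190:260,185:345],None,fx=5,fy=5,interpolation=cv2.INTER_CUBIC)
cv2.imwrite('pics/a.png',a)
b=cv2.resize(c[170:260,200:310],None,fx=6,fy=6,interpolation=cv2.INTER_CUBIC)
cv2.imwrite('pics/b.png',b)
E
```

```text
[ 0.50043607 -0.14498874  0.026     ] [0.56572862 0.12664289 0.165     ]
top [317. 236.] [217. 204.] [266.54755669 425.9018113 ]
scene [221.57387922 192.95476881] [280.08763903 193.72903822] [304.42431851 146.67987062]
```

View pics/a.png

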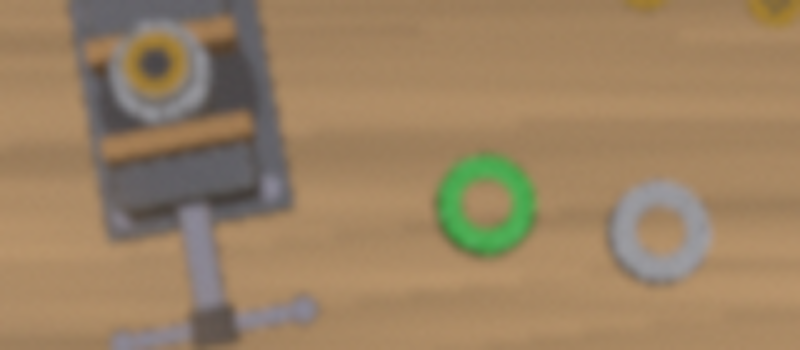

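View pics/b.png

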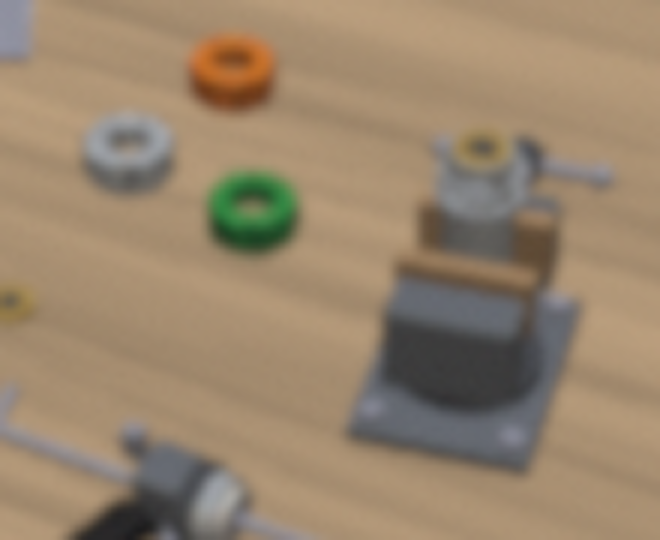

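```bash
cat >> h.py <<'E'
def delta(o,target,jawdir=None):
    M=rot(o['ee_rot']); d=np.array(target)-o['position']
    print('t',round(o['time_s'],2),'pos',o['position'].round(4),'gap',round(o['finger_gap'],4),'F',o['force'].round(1),'T',o['torque'].round(2),'q6',round(o['joints'][5],3))
    print('toolx',M[:,0].round(4),'jaw ang deg',round(np.degrees(np.arctan2(M[1,1],M[0,1])),2))
    print('tool-frame delta mm',(M.T@d*1000).round(1))
E
python3 - <<'E'
from rig import arm
from h import *
m=arm.camera_model('top'); s=arm.camera_model('scene')
def tri(pa,pb):
    e1,d1=ray(m,*pa); e2,d2=ray(s,*pb)
    A=np.c_[d1,-d2]; k=np.linalg.lstsq(A,e2-e1,rcond=None)[0]
    return (e1+k[0]*d1),(e2+k[1]*d2)
print(tri((317,236.4),(221.7,192.9)), tri((216.2,202.8),(280.2,195)))
print(onz(m,317,236.4,.026),onz(m,216.2,202.8,.163))
print(onz(m,282.4,231,.026))
o=arm.get_obs(); delta(o,[.5,-.145,.16]); print(rot(o['ee_rot']).round(3))
E
```

```text
(array([ 0.49935651, -0.14502136,  0.02550787]), array([ 0.49937037, -0.14505322,  0.02551384])) (array([0.56929367, 0.12897843, 0.16281345]), array([0.56936417, 0.12881305, 0.1628104 ]))
[ 0.49929735 -0.14495485  0.026     ] [0.56925613 0.12895898 0.163     ]
[ 0.51480471 -0.0468933   0.026     ]
t 0.15 pos [0.1581 0.6043 0.2145] gap 0.0852 F [-0.7  0.6  1.2] T [-0.07 -0.   -0.04] q6 -0.002
toolx [-3.e-04 -1.e-03 -1.e+00] jaw ang deg 75.34
tool-frame delta mm [  55.2 -638.3  520.4]
[[-0.     0.253  0.967]
 [-0.001  0.967 -0.253]
 [-1.    -0.001 -0.   ]]
```

arm_command(rows=[[[0,-0.032,0.026],0],[[0,-0.032,0.026],0],[[0,-0.032,0.026],0],[[0,-0.032,0.026],0],[[0,-0.032,0.026],0],[[0,-0.032,0.026],0],[[0,-0.032,0.026],0],[[0,-0.032,0.026],0]], jaw=-1, squeeze=60)

```text
time_s: 0.82
position: [0.2928, 0.3035, 0.2112]
ee_rot: [0.701, 0.087, 0.702, -0.087]
force: [1.6, 0.6, 0.2]
finger_gap: 0.0857
```

```bash
python3 -c "
from rig import arm
from h import *
delta(arm.get_obs(),[.4993,-.145,.16])"
```

```text
t 0.82 pos [0.2928 0.3035 0.2112] gap 0.0857 F [1.6 0.6 0.2] T [ 0.02 -0.05 -0.01] q6 -0.526
toolx [-0.0013  0.     -1.    ] jaw ang deg 75.9
tool-frame delta mm [  51.  -384.7  309.6]
```

arm_command(rows=[[[0,-0.032,0.026],0],[[0,-0.032,0.026],0],[[0,-0.032,0.026],0],[[0,-0.032,0.026],0],[[0,-0.032,0.026],0],[[0,-0.032,0.026],0],[[0,-0.032,0.026],0],[[0,-0.032,0.026],0]])

```text
time_s: 1.48
position: [0.4299, -0.0007, 0.2121]
ee_rot: [0.703, 0.087, 0.701, -0.085]
force: [1.4, 2.0, 0.0]
finger_gap: 0.0855
```

arm_command(rows=[[[0,-0.032,0.026],0],[[0,-0.032,0.026],0],[[0,-0.032,0.026],0],[[0,-0.025,0.02],0],[[0,0,0],7],[[0,0,0],7],[[0,0,0],7],[[0,0,0],7]])

```text
time_s: 2.15
position: [0.4975, -0.1554, 0.211]
ee_rot: [0.66, 0.258, 0.657, -0.257]
force: [-0.7, -0.4, 0.1]
finger_gap: 0.0853
```

arm_command(rows=[[[0,0,0],7],[[0,0,0],7],[[0,0,0],7],[[0,0,0],7],[[0,0,0],7],[[0,0,0],7],[[0,0,0],7],[[0,0,0],0]])

```text
time_s: 2.82
position: [0.4958, -0.1557, 0.209]
ee_rot: [0.486, 0.514, 0.486, -0.513]
force: [-0.4, 0.9, -0.4]
finger_gap: 0.0856
```

```bash
python3 -c "
from rig import arm
from h import *
delta(arm.get_obs(),[.4993,-.145,.16])
m=arm.camera_model('wrist');print(proj(m,[.4993,-.145,.026]),m)
cv2.imwrite('pics/w1.png',arm.read_camera('wrist')[:,:,::-1])"
```

```text
t 2.82 pos [ 0.4958 -0.1557  0.209 ] gap 0.0856 F [-0.4  0.9 -0.4] T [ 0.05 -0.02  0.03] q6 -0.253
toolx [ 2.e-04  6.e-04 -1.e+00] jaw ang deg -3.16
tool-frame delta mm [ 49.    2.9 -10.8]
[254.02046387 159.84035222] {'mtx': array([[295.06507099,   0.        , 251.20673501],
       [  0.        , 295.06507099, 191.81026385],
       [  0.        ,   0.        ,   1.        ]]), 'eye': array([ 0.49969218, -0.08308383,  0.36770955]), 'rotation': array([ 0.14292592,  0.98933541, -0.02773061, -0.00431675])}
```

View pics/w1.png

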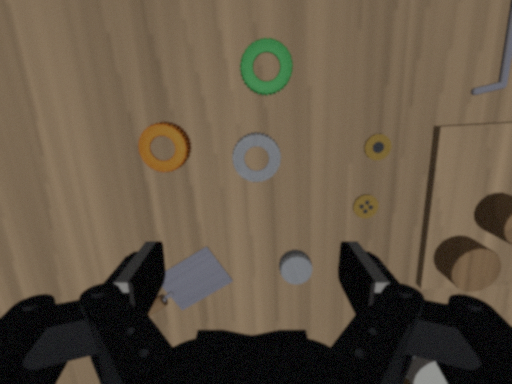

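The wrist view shows the cap at about (257,157), 3 px from where the top view predicted it. I'll fit both more precisely.

```bash
cat >> h.py <<'E'
def ringfit(img,uv,rad,lo=None):
    """largest low-saturation bright blob near uv"""
    hsv=cv2.cvtColor(img,cv2.COLOR_BGR2HSV)
    mk=((hsv[...,1]<50)&(hsv[...,2]>70)).astype(np.uint8)*255
    w=np.zeros_like(mk); cv2.circle(w,tuple(int(x) for x in uv),rad,255,-1); mk&=w
    cs,_=cv2.findContours(mk,cv2.RETR_EXTERNAL,cv2.CHAIN_APPROX_NONE)
    c=max(cs,key=cv2.contourArea); return cv2.fitEllipse(cv2.convexHull(c))
E
python3 - <<'E'
from rig import arm
from h import *
e=ringfit(cv2.imread('pics/w1.png'),(257,157),35); print(e)
w=arm.camera_model('wrist'); t=arm.camera_model('top')
e2=ringfit(cv2.imread('pics/top0.png'),(317,236),16); print(e2)
for z in (.02,.026): print(onz(w,*e[0],z),onz(t,*e2[0],z))
E
```

```text
((256.1279602050781, 157.13229370117188), (49.073673248291016, 49.436378479003906), 8.223411560058594)
((316.52850341796875, 235.88807678222656), (19.751502990722656, 19.99616050720215), 148.72235107421875)
[ 0.50184565 -0.14292505  0.02      ] [ 0.50148475 -0.14446324  0.02      ]
[ 0.50179965 -0.14189183  0.026     ] [ 0.50075611 -0.14365878  0.026     ]
```

arm_command(rows=[[[0.02,0.005,-0.013],0],[[0.03,0,0],0],[[0.03,0,0],0],[[0.03,0,0],0],[[0.02,0,0],0],[[0.01,0,0],0],[[0,0,0],0],[[0,0,0],0]])

```text
time_s: 3.53
position: [0.5044, -0.1431, 0.0659]
ee_rot: [0.498, 0.504, 0.495, -0.502]
force: [1.1, -0.1, 0.2]
finger_gap: 0.0853
```

```bash
python3 -c "
from rig import arm
from h import *
delta(arm.get_obs(),[.5015,-.1432,.02])
w=arm.camera_model('wrist');print(proj(w,[.5015,-.1432,.026]))
im=arm.read_camera('wrist')[:,:,::-1].copy()
cv2.imwrite('pics/w2.png',im)
uv=proj(w,[.5015,-.1432,.026])
e=ringfit(im,uv,60);print(e,onz(w,*e[0],.026))
"
```

```text
t 3.53 pos [ 0.5044 -0.1431  0.0659] gap 0.0853 F [ 1.1 -0.1  0.2] T [ 0.04 -0.   -0.03] q6 -0.267
toolx [ 0.0056 -0.0011 -1.    ] jaw ang deg -0.73
tool-frame delta mm [45.9 -3.1  0.1]
[247.26766599 210.85243313]
((247.95285034179688, 207.23106384277344), (77.4077377319336, 80.27433013916016), 90.33686828613281) [ 0.50203647 -0.14046326  0.026     ]
```

View pics/w2.png

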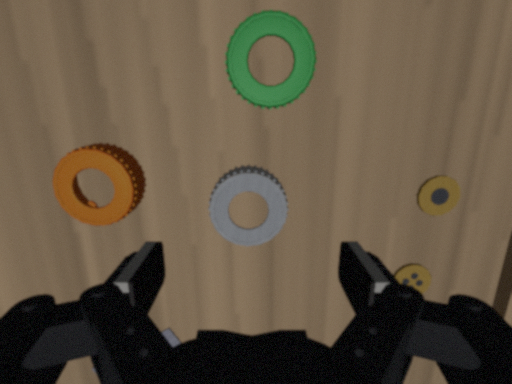

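arm_command(rows=[[[0.015,-0.0025,-0.001],0],[[0.012,0,0],0],[[0.008,0,0],0],[[0.005,0,0],0],[[0.003,0,0],0],[[0,0,0],0],[[0,0,0],0],[[0,0,0],0]])

```text
time_s: 4.25
position: [0.5081, -0.144, 0.0274]
ee_rot: [0.503, 0.506, 0.492, -0.499]
force: [0.4, -0.4, -0.2]
finger_gap: 0.0852
```

```bash
python3 -c "
from rig import arm
from h import *
delta(arm.get_obs(),[.502,-.142,.02])
w=arm.camera_model('wrist')
im=arm.read_camera('wrist')[:,:,::-1].copy()
cv2.imwrite('pics/w3.png',im)
s=arm.read_camera('scene')[:,:,::-1].copy()
cv2.imwrite('pics/s3.png',cv2.resize(s[130:230,180:310],None,fx=6,fy=6))
"
```

```text
t 4.25 pos [ 0.5081 -0.144   0.0274] gap 0.0852 F [ 0.4 -0.4 -0.2] T [-0.    0.04 -0.03] q6 -0.27
toolx [ 0.0168 -0.0043 -0.9998] jaw ang deg -0.55
tool-frame delta mm [ 7.3 -6.3 -2. ]
```

View pics/w3.png

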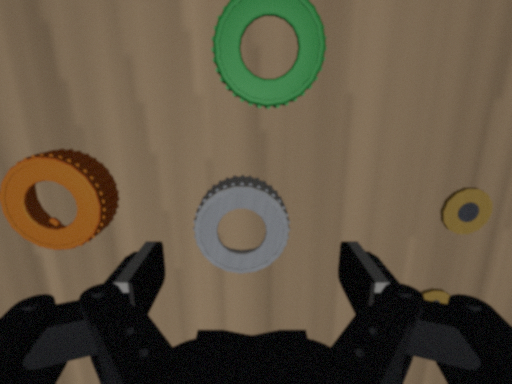

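View pics/s3.png

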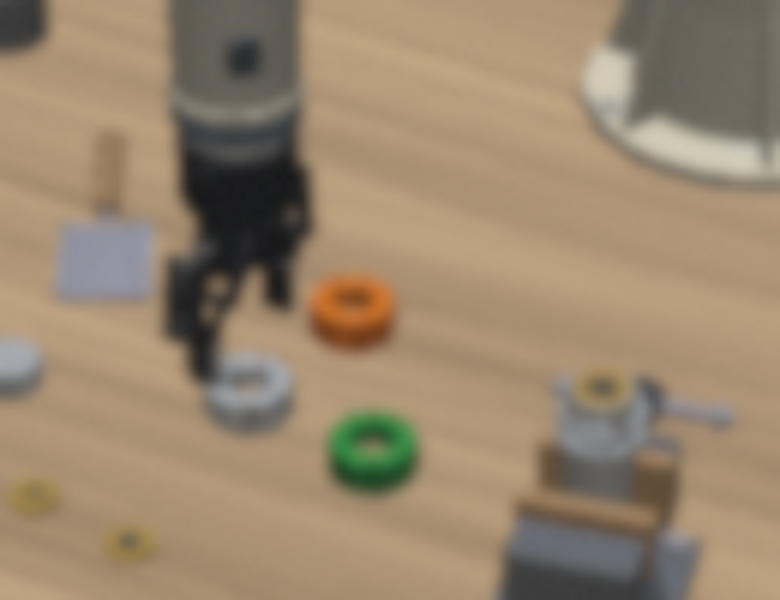

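```bash
python3 -c "
from rig import arm
from h import *
o=arm.get_obs();delta(o,[.502,-.142,.02])
s=arm.camera_model('scene');w=arm.camera_model('wrist')
P=o['position'];M=rot(o['ee_rot'])
for f in (-.05,0,.05):
  for x in (0,.017): 
    p=P+M@np.array([x,f,0]); print(f,x,p,((proj(s,p)-[180,130])*6).round(),proj(w,p).round())
print(M.T@(w['eye']-P), (M.T@rot(w['rotation'])).round(3))
e=ringfit(cv2.imread('pics/w3.png'),(241,225),60);print(e,onz(w,*e[0],.026))
"
```

```text
t 4.35 pos [ 0.5082 -0.144   0.0275] gap 0.085 F [-0.8 -0.3 -0. ] T [ 0.06 -0.    0.04] q6 -0.27
toolx [ 0.0171 -0.0044 -0.9998] jaw ang deg -0.55
tool-frame delta mm [ 7.3 -6.3 -2. ]
-0.05 0 [ 0.45820424 -0.14354821  0.02660319] [283. 343.] [166. 234.]
-0.05 0.017 [ 0.45849494 -0.14362302  0.00960584] [284. 363.] [174. 223.]
0 0 [ 0.50819458 -0.14402899  0.02746026] [245. 383.] [252. 234.]
0 0.017 [ 0.50848528 -0.1441038   0.01046291] [245. 404.] [252. 223.]
0.05 0 [ 0.55818493 -0.14450976  0.02831734] [204. 425.] [337. 234.]
0.05 0.017 [ 0.55847562 -0.14458458  0.01131999] [205. 446.] [330. 223.]
[-1.58630181e-01 -6.59747037e-05 -7.28136123e-02] [[ 0.001 -0.284  0.959]
 [ 1.    -0.001 -0.001]
 [ 0.001  0.959  0.284]]
((241.13710021972656, 227.20863342285156), (91.6690902709961, 97.18790435791016), 91.57312774658203) [ 0.50208738 -0.14010435  0.026     ]
```

```bash
python3 -c "
import cv2
im=cv2.imread('pics/w3.png');cv2.imwrite('pics/z.png',cv2.convertScaleAbs(cv2.resize(im[224:384,80:280],None,fx=4,fy=3.7,interpolation=cv2.INTER_CUBIC),alpha=2.5,beta=20))
im=cv2.imread('pics/s3.png');cv2.imwrite('pics/z2.png',cv2.convertScaleAbs(im[120:480,120:440],alpha=2,beta=30))
"
```

```text
(no output)
```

View pics/z.png

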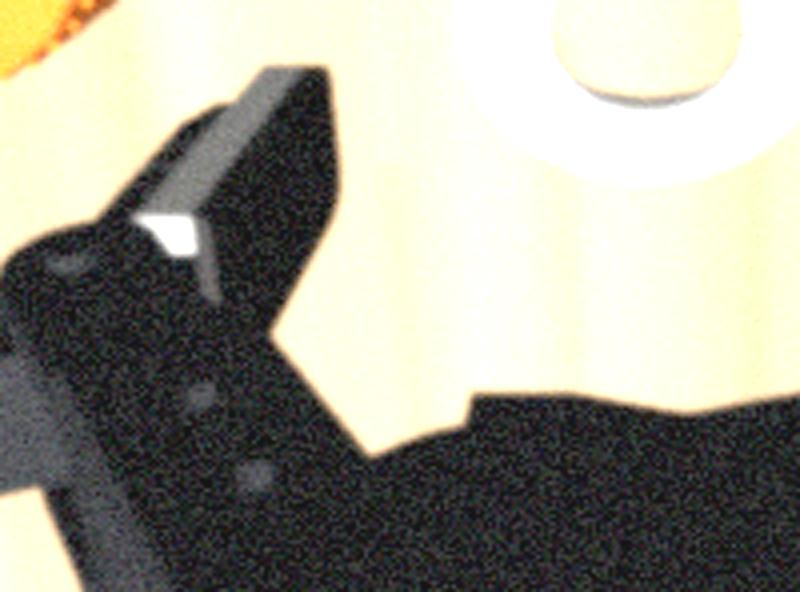

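View pics/z2.png

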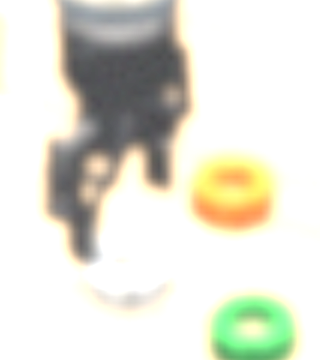

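```bash
python3 -c "
from rig import arm
from h import *
s=arm.camera_model('scene')
M=rot([ 0.70126373,  0.08968321,  0.70139947, -0.09069111]);P=np.array([0.158, .60416482, 0.21433606])
for x in(-.05,-.03,0,.004): print(x,[proj(s,P+M@np.array([x,y,0])).round(1) for y in(-.05,.05)])
im=cv2.imread('pics/scene0.png');cv2.imwrite('pics/z.png',cv2.convertScaleAbs(cv2.resize(im[90:170,410:510],None,fx=7,fy=7,interpolation=cv2.INTER_CUBIC),alpha=1.5,beta=20))
"
```

```text
-0.05 [array([439.1, 142. ]), array([466.5, 152.3])]
-0.03 [array([437.7, 146.7]), array([464.8, 157.1])]
0 [array([435.7, 153.7]), array([462.4, 164.2])]
0.004 [array([435.4, 154.7]), array([462.1, 165.2])]
```

View pics/z.png

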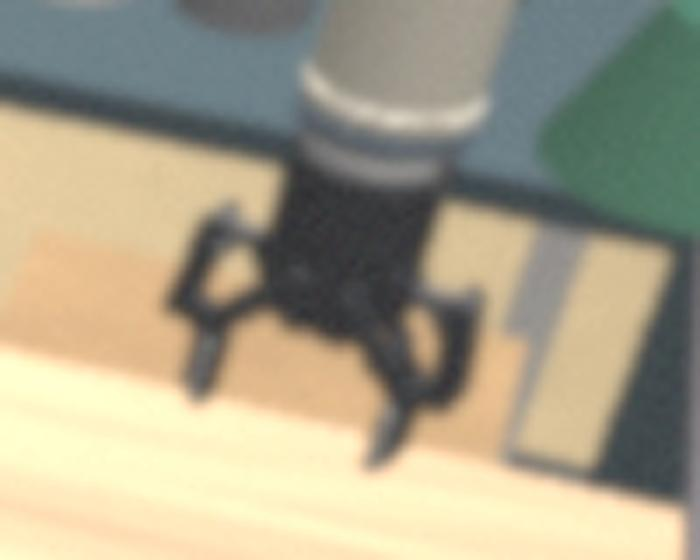

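The scene and wrist views agree that the open fingertips sit about 32 mm behind the reported TCP, not ahead of it as the text says. I'll go by the pictures, and descend carefully while watching the force.

arm_command(rows=[[[0.006,-0.004,-0.001],0],[[0.006,-0.003,-0.001],0],[[0.006,0,0],0],[[0.005,0,0],0],[[0.003,0,0],0],[[0,0,0],0],[[0,0,0],0],[[0,0,0],0]])

```text
time_s: 5.02
position: [0.5005, -0.1417, -0.0017]
ee_rot: [0.503, 0.505, 0.492, -0.499]
force: [-0.3, -0.3, -0.6]
finger_gap: 0.0856
```

```bash
python3 -c "
from rig import arm
from h import *
o=arm.get_obs();delta(o,[.502,-.142,-.018])
w=arm.camera_model('wrist')
im=arm.read_camera('wrist')[:,:,::-1].copy()
cv2.imwrite('pics/w4.png',im)
s=arm.read_camera('scene')[:,:,::-1].copy()
cv2.imwrite('pics/s4.png',cv2.resize(s[130:230,180:310],None,fx=6,fy=6))
"
```

```text
t 5.02 pos [ 0.5005 -0.1417 -0.0017] gap 0.0856 F [-0.3 -0.3 -0.6] T [-0.02 -0.02 -0.01] q6 -0.27
toolx [ 0.0164 -0.0042 -0.9999] jaw ang deg -0.55
tool-frame delta mm [16.4  1.2  0.2]
```

View pics/w4.png

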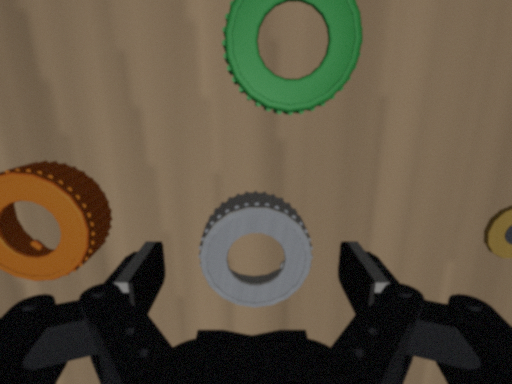

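View pics/s4.png

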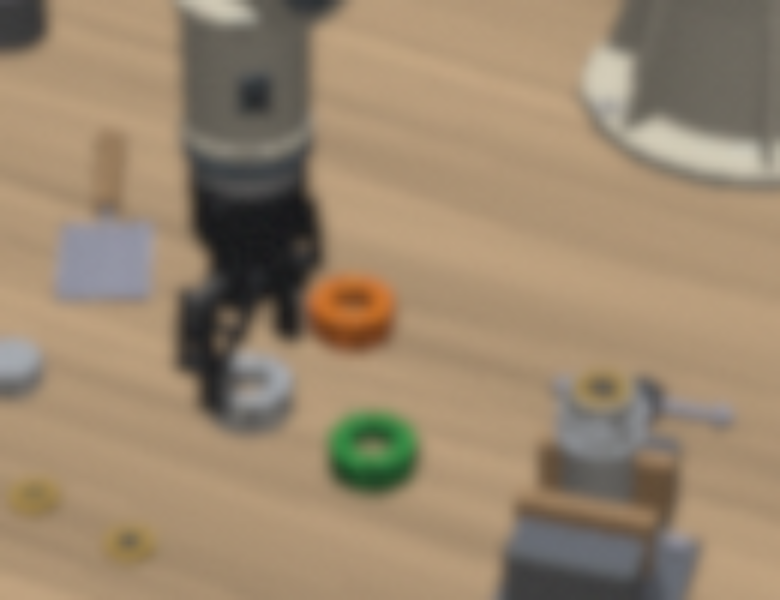

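arm_command(rows=[[[0.005,0.001,0],0],[[0.005,0,0],0],[[0.004,0,0],0],[[0.002,0,0],0],[[0,0,0],0],[[0,0,0],0],[[0,0,0],0],[[0,0,0],0]])

```text
time_s: 5.78
position: [0.5026, -0.142, -0.0189]
ee_rot: [0.503, 0.506, 0.492, -0.499]
force: [0.8, 0.4, 0.1]
finger_gap: 0.0854
```

```bash
python3 -c "
from rig import arm
from h import *
o=arm.get_obs();delta(o,[.502,-.142,-.018])
w=arm.camera_model('wrist')
im=arm.read_camera('wrist')[:,:,::-1].copy()
cv2.imwrite('pics/w5.png',im)
hsv=cv2.cvtColor(im,cv2.COLOR_BGR2HSV)
e=ringfit(im,(255,270),75);print(e,onz(w,*e[0],.026))
print(M:=None)
P=o['position'];M=rot(o['ee_rot'])
print('tcp axis at z=.026:',P+M@np.array([-(.026-P[2]),0,0]),'px',proj(w,P+M@np.array([-(.026-P[2]),0,0])))
s=arm.read_camera('scene')[:,:,::-1].copy()
cv2.imwrite('pics/s5.png',cv2.resize(s[130:230,180:310],None,fx=6,fy=6))
"
```

```text
t 5.78 pos [ 0.5026 -0.142  -0.0189] gap 0.0854 F [0.8 0.4 0.1] T [-0.02  0.04 -0.01] q6 -0.27
toolx [ 0.0178 -0.0046 -0.9998] jaw ang deg -0.54
tool-frame delta mm [-0.9 -0.6  0. ]
((251.81761169433594, 272.017333984375), (117.2476577758789, 129.03680419921875), 86.9024887084961) [ 0.50189028 -0.13919141  0.026     ]
None
tcp axis at z=.026: [ 0.50182412 -0.14177705  0.02599245] px [251.72532483 277.18184157]
```

View pics/w5.png

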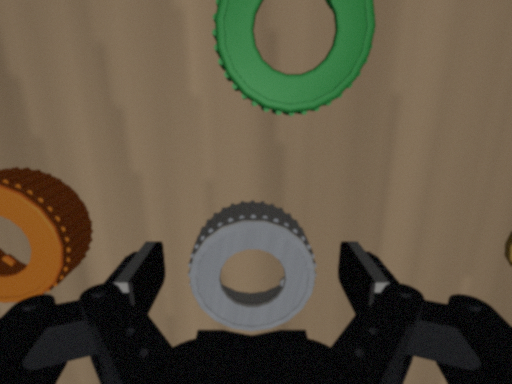

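View pics/s5.png

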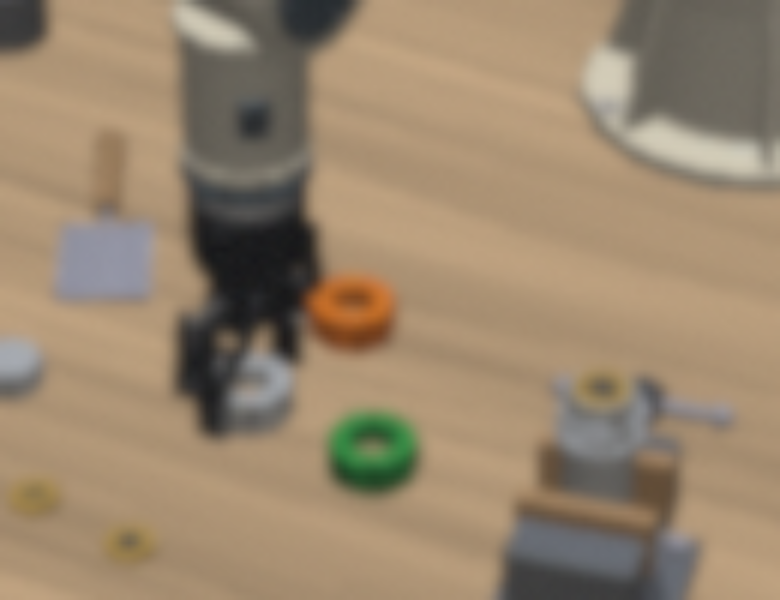

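arm_command(rows=[[[0,0,0],0],[[0,0,0],0],[[0,0,0],0],[[0,0,0],0],[[0,0,0],0],[[0,0,0],0],[[0,0,0],0],[[0,0,0],0]], jaw=1, squeeze=25)

```text
time_s: 6.55
position: [0.5029, -0.1421, -0.018]
ee_rot: [0.503, 0.506, 0.492, -0.499]
force: [0.5, -0.1, -0.5]
finger_gap: 0.0574
```

```bash
python3 -c "
from rig import arm
from h import *
o=arm.get_obs();delta(o,[.502,-.142,-.018])
w=arm.camera_model('wrist')
im=arm.read_camera('wrist')[:,:,::-1].copy()
cv2.imwrite('pics/w6.png',im)
s=arm.read_camera('scene')[:,:,::-1].copy()
cv2.imwrite('pics/s6.png',cv2.resize(s[130:230,180:310],None,fx=6,fy=6))
"
```

```text
t 6.55 pos [ 0.5029 -0.1421 -0.018 ] gap 0.0574 F [ 0.5 -0.1 -0.5] T [-0.   -0.03 -0.01] q6 -0.27
toolx [ 0.0186 -0.0048 -0.9998] jaw ang deg -0.55
tool-frame delta mm [-0.1 -0.9 -0.1]
```

View pics/w6.png

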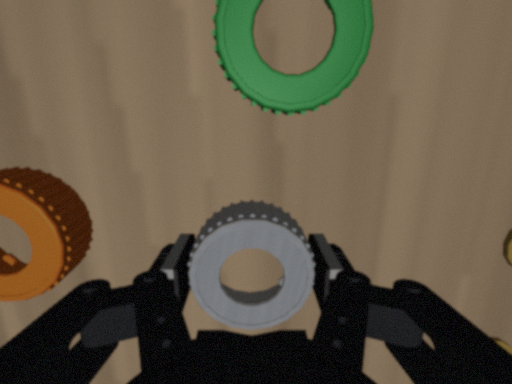

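View pics/s6.png

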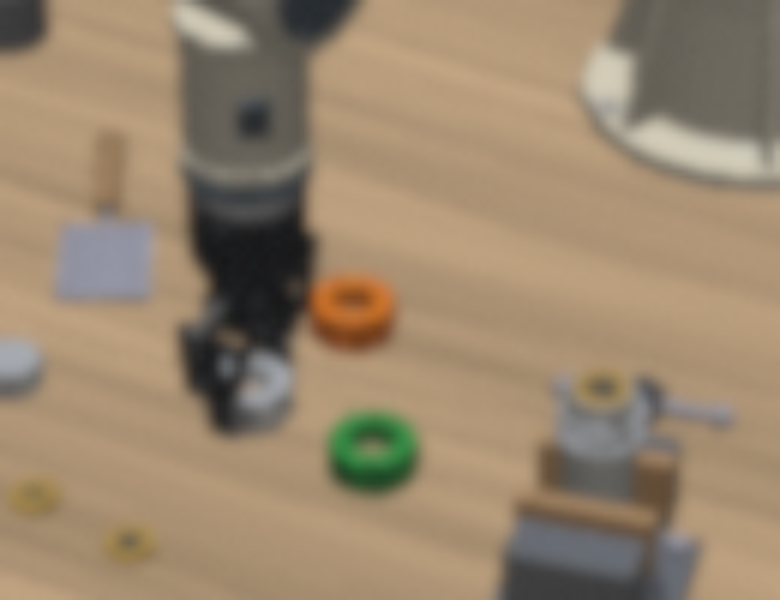

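The jaws closed on the cap at 57 mm. To centre the cap on the other axis too, I'll open, spin 90° and grip again.

arm_command(rows=[[[0,0,0],0],[[0,0,0],0],[[0,0,0],0],[[0,0,0],0],[[0,0,0],7],[[0,0,0],7],[[0,0,0],7],[[0,0,0],7]], jaw=-1)

```text
time_s: 7.32
position: [0.5032, -0.1422, -0.0179]
ee_rot: [0.363, 0.615, 0.353, -0.605]
force: [-0.5, 0.4, 0.3]
finger_gap: 0.0856
```

arm_command(rows=[[[0,0,0],7],[[0,0,0],7],[[0,0,0],7],[[0,0,0],7],[[0,0,0],7],[[0,0,0],7],[[0,0,0],7],[[0,0,0],7]])

```text
time_s: 7.98
position: [0.5037, -0.1423, -0.0175]
ee_rot: [0.024, 0.714, 0.02, -0.7]
force: [-0.3, -0.6, -0.0]
finger_gap: 0.0855
```

```bash
python3 -c "
from rig import arm
from h import *
o=arm.get_obs();delta(o,[.5029,-.1421,-.018])
"
```

```text
t 7.98 pos [ 0.5037 -0.1423 -0.0175] gap 0.0855 F [-0.3 -0.6 -0. ] T [ 0.    0.04 -0.03] q6 1.229
toolx [ 0.0199 -0.0052 -0.9998] jaw ang deg -86.41
tool-frame delta mm [ 0.4 -0.2  0.8]
```

arm_command(rows=[[[0,0,0.001],0],[[0,0,0],0],[[0,0,0],0],[[0,0,0],0],[[0,0,0],0],[[0,0,0],0],[[0,0,0],0],[[0,0,0],0]], jaw=1, squeeze=40)

```text
time_s: 8.65
position: [0.5027, -0.1425, -0.017]
ee_rot: [0.029, 0.714, 0.024, -0.699]
force: [-0.5, -1.0, 1.4]
finger_gap: 0.0572
```

arm_command(rows=[[[-0.01,0,0],0],[[-0.02,0,0],0],[[-0.03,0,0],0],[[-0.03,0,0],0],[[-0.03,0,0],0],[[-0.03,0,0],0],[[-0.03,0,0],0],[[-0.03,0,0],0]])

```text
time_s: 9.32
position: [0.4923, -0.1396, 0.1988]
ee_rot: [0.028, 0.709, 0.027, -0.705]
force: [1.5, 0.2, -1.4]
finger_gap: 0.057
```

```bash
python3 -c "
from rig import arm
from h import *
o=arm.get_obs();delta(o,[.5691,.1289,.20])
im=arm.read_camera('wrist')[:,:,::-1].copy()
cv2.imwrite('pics/w7.png',im)
"
```

```text
t 9.32 pos [ 0.4923 -0.1396  0.1988] gap 0.057 F [ 1.5  0.2 -1.4] T [-0.03 -0.05 -0.01] q6 1.213
toolx [ 0.0059 -0.0012 -1.    ] jaw ang deg -85.54
tool-frame delta mm [  -1.1 -261.7  -97.4]
```

View pics/w7.png

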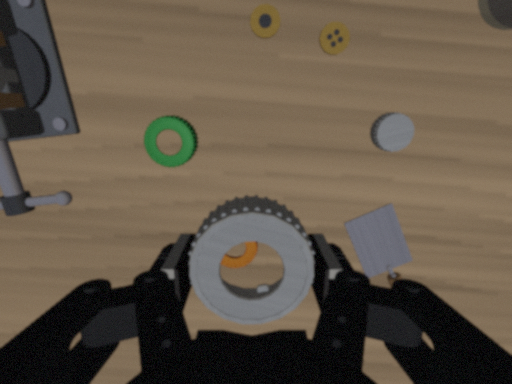

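arm_command(rows=[[[0,-0.027,-0.015],0],[[0,-0.027,-0.015],0],[[0,-0.027,-0.015],0],[[0,-0.027,-0.015],0],[[0,-0.027,-0.015],0],[[0,-0.027,-0.015],0],[[0,0,0],-7],[[0,0,0],-7]])

```text
time_s: 10.03
position: [0.5769, 0.0346, 0.2157]
ee_rot: [0.117, 0.707, 0.11, -0.689]
force: [-0.8, -0.5, -0.7]
finger_gap: 0.0574
```

arm_command(rows=[[[0,0,0],-7],[[0,0,0],-7],[[0,0,0],-7],[[0,0,0],-7],[[0,0,0],-7],[[0,0,0],-7],[[0,0,0],-7],[[0,0,0],-7]])

```text
time_s: 10.7
position: [0.5743, 0.0369, 0.2181]
ee_rot: [0.441, 0.565, 0.426, -0.552]
force: [-0.2, 0.4, -1.1]
finger_gap: 0.0571
```

```bash
python3 -c "
from rig import arm
from h import *
o=arm.get_obs();delta(o,[.5691,.1289,.20])
w=arm.camera_model('wrist')
print(w,proj(w,[.5691,.1289,.163]))
im=arm.read_camera('wrist')[:,:,::-1].copy()
cv2.imwrite('pics/w8.png',im)
"
```

```text
t 10.7 pos [0.5743 0.0369 0.2181] gap 0.0571 F [-0.2  0.4 -1.1] T [ 0.02  0.02 -0.02] q6 0.32
toolx [ 0.026  -0.0054 -0.9996] jaw ang deg -14.36
tool-frame delta mm [ 17.4 -28.3 -87.8]
{'mtx': array([[295.06507099,   0.        , 251.20673501],
       [  0.        , 295.06507099, 191.81026385],
       [  0.        ,   0.        ,   1.        ]]), 'eye': array([0.58789406, 0.10834596, 0.37669363]), 'rotation': array([ 0.14323576,  0.98161854, -0.12602655, -0.00508581])} [208.58608276  81.46932056]
```

View pics/w8.png

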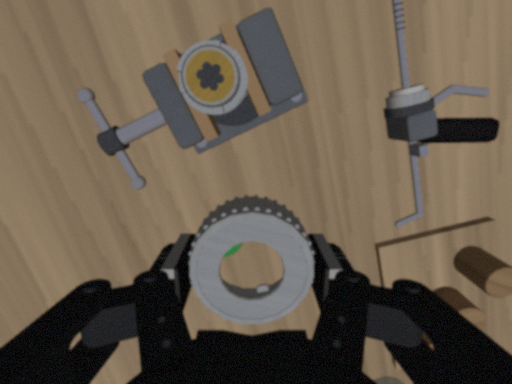

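```bash
cat >> h.py <<'E'
def die(img,uv,rad=45):
    hsv=cv2.cvtColor(img,cv2.COLOR_BGR2HSV)
    mk=((hsv[...,1]>110)&(hsv[...,0]>15)&(hsv[...,0]<32)&(hsv[...,2]>100)).astype(np.uint8)*255
    w=np.zeros_like(mk); cv2.circle(w,tuple(int(x) for x in uv),rad,255,-1); mk&=w
    cs,_=cv2.findContours(mk,cv2.RETR_EXTERNAL,cv2.CHAIN_APPROX_NONE)
    c=max(cs,key=cv2.contourArea); return cv2.fitEllipse(cv2.convexHull(c))
E
python3 -c "
from rig import arm
from h import *
w=arm.camera_model('wrist')
im=cv2.imread('pics/w8.png')
e=die(im,(212,77));print(e)
f=die(cv2.imread('pics/top0.png'),(216,203),9);print(f)
t=arm.camera_model('top')
for z in(.16,.163,.165): print(onz(w,*e[0],z),onz(t,*f[0],z))
"
```

```text
((209.68557739257812, 75.431884765625), (46.58351135253906, 50.60831832885742), 163.48387145996094)
((215.77197265625, 202.21640014648438), (11.395176887512207, 11.480916976928711), 70.79662322998047)
[0.56977263 0.13266722 0.16      ] [0.5713883  0.13040251 0.16      ]
[0.57001418 0.13233274 0.163     ] [0.57078025 0.13008649 0.163     ]
[0.57017521 0.13210976 0.165     ] [0.57037488 0.12987581 0.165     ]
```

```bash
python3 -c "
from h import *
im=cv2.imread('pics/w8.png')
e=die(im,(212,77))
a=cv2.resize(im[30:130,160:270],None,fx=6,fy=6,interpolation=cv2.INTER_CUBIC)
cv2.ellipse(a,(((e[0][0]-160+.5)*6,(e[0][1]-30+.5)*6),(e[1][0]*6,e[1][1]*6),e[2]),(0,0,255),1)
cv2.imwrite('pics/z.png',a)"
```

```text
(no output)
```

View pics/z.png

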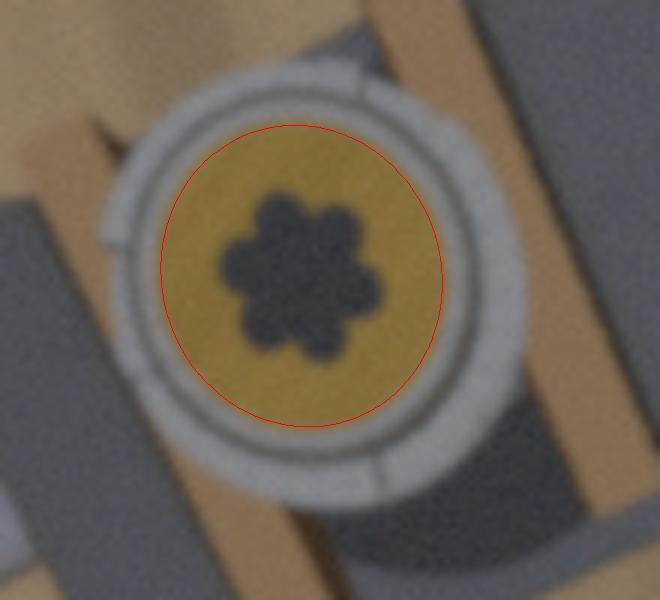

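```bash
python3 -c "
from h import *
from rig import arm
o=arm.get_obs();w=arm.camera_model('wrist')
im=cv2.imread('pics/w8.png')
g=cv2.GaussianBlur(cv2.cvtColor(im,cv2.COLOR_BGR2GRAY),(3,3),0)
print(g[200:330:4,251]); print(g[268,186:320:4])
P=o['position'];M=rot(o['ee_rot'])
for x in(-.041,-.043,-.045): print(proj(w,P+M@np.array([x,0,0])))
hsv=cv2.cvtColor(im,cv2.COLOR_BGR2HSV)
mk=((g>112)&(hsv[...,1]<45)).astype(np.uint8)*255
c=np.zeros_like(mk);cv2.circle(c,(252,270),62,255,-1);mk&=c
mk=cv2.morphologyEx(mk,cv2.MORPH_OPEN,np.ones((3,3)))
cs,h=cv2.findContours(mk,cv2.RETR_CCOMP,cv2.CHAIN_APPROX_NONE)
i=max(range(len(cs)),key=lambda i:cv2.contourArea(cs[i]));e=cv2.fitEllipse(cv2.convexHull(cs[i]));print(e)
a=cv2.cvtColor(mk,cv2.COLOR_GRAY2BGR);cv2.ellipse(a,e,(0,0,255),1);a=np.hstack([a[190:340,180:330],im[190:340,180:330]]);cv2.imwrite('pics/z.png',cv2.resize(a,None,fx=2.5,fy=2.5))
"
```

```text
[ 61  61  61 100 132 131 131 129 130 130 127 114 114 116 117 119 120 120
 119 119 120 122  87  64  62 114 130 131 130 128 129 120 114]
[  5 110 130 129 128 129 130 131 121 123 118 114 115 121 119 120 120 118
 115 114 116 116 124 126 117 129 132 133 133 134 130 132  61   8]
[252.18455472 272.2992814 ]
[252.19715156 274.74615796]
[252.21012121 277.26545123]
((251.3786163330078, 268.58721923828125), (111.41776275634766, 124.07593536376953), 87.70449829101562)
```

View pics/z.png

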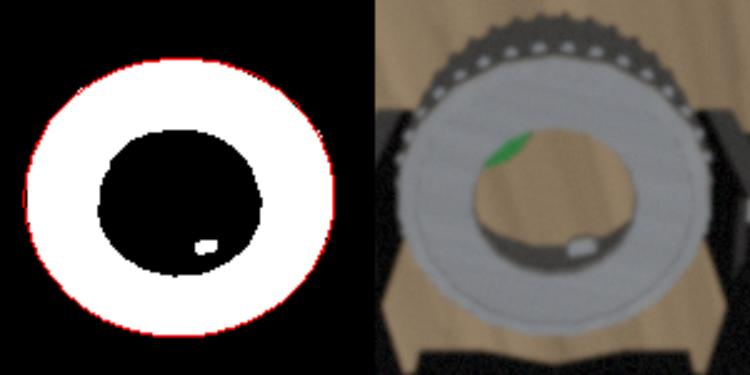

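```bash
cat >> h.py <<'E'
def crown(im,c0=(252,270),r=64,th=None):
    g=cv2.GaussianBlur(cv2.cvtColor(im,cv2.COLOR_BGR2GRAY),(3,3),0)
    hsv=cv2.cvtColor(im,cv2.COLOR_BGR2HSV)
    mk=((g>(th or 105))&(hsv[...,1]<45)).astype(np.uint8)*255
    c=np.zeros_like(mk);cv2.circle(c,c0,r,255,-1);mk&=c
    mk=cv2.morphologyEx(mk,cv2.MORPH_OPEN,np.ones((5,5)))
    cs,h=cv2.findContours(mk,cv2.RETR_EXTERNAL,cv2.CHAIN_APPROX_NONE)
    return cv2.fitEllipse(cv2.convexHull(max(cs,key=cv2.contourArea)))
E
python3 -c "
from h import *
for n in '5678':
  im=cv2.imread(f'pics/w{n}.png'); print(n,crown(im,(252,272 if n<'7' else 269),66), crown(im,(252,272),66,95))
"
```

```text
5 ((251.89913940429688, 275.75860595703125), (109.30640411376953, 125.95223236083984), 88.264892578125) ((252.08364868164062, 275.1315002441406), (110.21315002441406, 127.14640808105469), 87.04471588134766)
6 ((251.30992126464844, 274.48736572265625), (109.72530364990234, 124.49214172363281), 87.25669860839844) ((251.0749053955078, 274.0111083984375), (110.36522674560547, 125.8208236694336), 88.13449096679688)
7 ((251.17608642578125, 268.5159912109375), (111.26534271240234, 124.64393615722656), 89.6755599975586) ((251.34986877441406, 268.02191162109375), (111.93049621582031, 125.72987365722656), 88.84043884277344)
8 ((251.236328125, 268.254150390625), (111.73819732666016, 125.07695007324219), 88.1602783203125) ((251.20504760742188, 267.6244201660156), (112.58539581298828, 126.3603515625), 88.98629760742188)
```

arm_command(rows=[[[-0.015,0,0],0],[[-0.03,0,0],0],[[-0.03,0,0],0],[[-0.03,0,0],0],[[-0.015,0,0],0],[[0,0,0],0],[[0,0,0],0],[[0,0,0],0]])

```text
time_s: 11.42
position: [0.5671, 0.0373, 0.3424]
ee_rot: [0.437, 0.565, 0.425, -0.556]
force: [-0.3, -0.4, -1.7]
finger_gap: 0.0568
```

```bash
cat >> h.py <<'E'
def rel(arm,name):
    o=arm.get_obs();w=arm.camera_model('wrist');im=arm.read_camera('wrist')[:,:,::-1].copy();cv2.imwrite(name,im)
    M=rot(o['ee_rot']);P=o['position'];delta(o,P)
    e=crown(im,(252,269),66); c=onz(w,*e[0],P[2]+.043)
    uv=proj(w,[.570,.132,.165]); d=die(im,uv); dd=onz(w,*d[0],.165)
    print('crown',e,c.round(4),'die',d,dd.round(4),'tool delta mm',(M.T@(dd-c)*1000).round(1),'cap in tool',(M.T@(c-P)*1000).round(1))
E
python3 -c "
from rig import arm
from h import *
rel(arm,'pics/w9.png')"
```

```text
t 11.42 pos [0.5671 0.0373 0.3424] gap 0.0568 F [-0.3 -0.4 -1.7] T [0.02 0.04 0.05] q6 0.329
toolx [ 0.021  -0.0058 -0.9998] jaw ang deg -14.88
tool-frame delta mm [0. 0. 0.]
crown ((251.51470947265625, 272.6668395996094), (122.35765838623047, 124.40382385253906), 102.37261199951172) [0.5662 0.0387 0.3854] die ((228.84446716308594, 85.5303955078125), (28.150793075561523, 30.161081314086914), 170.15194702148438) [0.5709 0.1318 0.165 ] tool delta mm [219.9 -24.1 -91.2] cap in tool [-43.   -0.3  -1.1]
```

```bash
python3 -c "
from rig import arm
from h import *
o=arm.get_obs();w=arm.camera_model('wrist');M=rot(o['ee_rot']);P=o['position']
for e in((251.2,268.4),(251.2,274.4)):
  d=rot(w['rotation'])@np.linalg.inv(w['mtx'])@np.array([*e,1]);k=(-.043-(M.T@(w['eye']-P))[0])/(M.T@d)[0]
  c=M.T@(w['eye']+k*d-P);print('cap in tool',c)
im=cv2.imread('pics/w9.png')
print(crown(im,(252,269),62,118),crown(im,(252,269),62,125))
cv2.imwrite('pics/z.png',cv2.resize(im[40:340,120:400],None,fx=2,fy=2))
"
```

```text
cap in tool [-0.043      -0.00045473 -0.00317636]
cap in tool [-0.043      -0.00045776 -0.00015667]
((251.78298950195312, 270.45855712890625), (114.70561218261719, 123.4365234375), 100.10626220703125) ((252.93588256835938, 269.1586608886719), (108.53193664550781, 124.90352630615234), 104.59982299804688)
```

View pics/z.png

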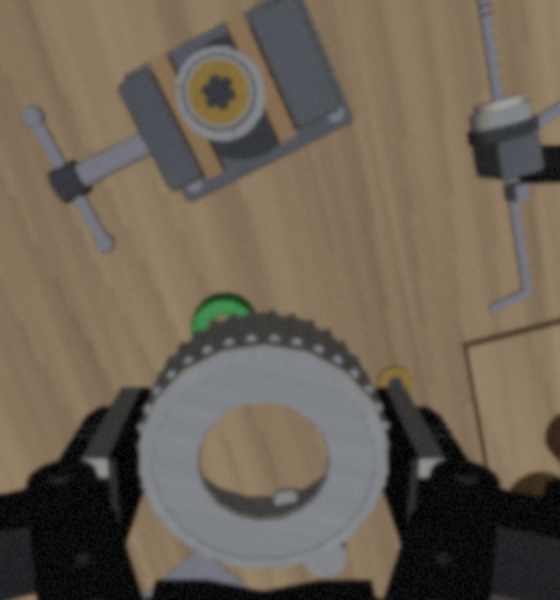

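arm_command(rows=[[[0.01,-0.003,-0.013],0],[[0.01,-0.003,-0.013],0],[[0.01,-0.003,-0.013],0],[[0.01,-0.003,-0.013],0],[[0.01,-0.003,-0.013],0],[[0.01,-0.003,-0.013],0],[[0.01,-0.002,-0.011],0],[[0.01,0,0],0]])

```text
time_s: 12.13
position: [0.5666, 0.1372, 0.2444]
ee_rot: [0.433, 0.561, 0.427, -0.561]
force: [0.2, -0.2, -0.7]
finger_gap: 0.0571
```

```bash
python3 -c "
from rig import arm
from h import *
delta(arm.get_obs(),[.571,.1295,.168])"
```

```text
t 12.13 pos [0.5666 0.1372 0.2444] gap 0.0571 F [ 0.2 -0.2 -0.7] T [ 0.02 -0.    0.04] q6 0.506
toolx [ 0.0059 -0.0072 -1.    ] jaw ang deg -15.06
tool-frame delta mm [76.5  5.7  5.8]
```

arm_command(rows=[[[0.008,0.003,0.003],0],[[0.008,0.003,0.003],0],[[0.008,0,0],0],[[0.008,0,0],0],[[0.008,0,0],0],[[0.006,0,0],0],[[0.004,0,0],0],[[0,0,0],0]])

```text
time_s: 12.8
position: [0.5691, 0.1265, 0.1844]
ee_rot: [-0.432, -0.559, -0.427, 0.564]
force: [-0.1, -0.1, -0.8]
finger_gap: 0.0571
```

```bash
python3 -c "
from rig import arm
from h import *
delta(arm.get_obs(),[.571,.1295,.168])
cv2.imwrite('pics/w10.png',arm.read_camera('wrist')[:,:,::-1])
s=arm.read_camera('scene')[:,:,::-1];cv2.imwrite('pics/s10.png',cv2.resize(s[130:250,220:340],None,fx=5,fy=5,interpolation=cv2.INTER_CUBIC))"
```

```text
t 12.8 pos [0.5691 0.1265 0.1844] gap 0.0571 F [-0.1 -0.1 -0.8] T [ 0.05  0.01 -0.03] q6 0.491
toolx [-7.0e-04 -9.6e-03 -1.0e+00] jaw ang deg -15.11
tool-frame delta mm [16.4  1.  -3.5]
```

View pics/w10.png

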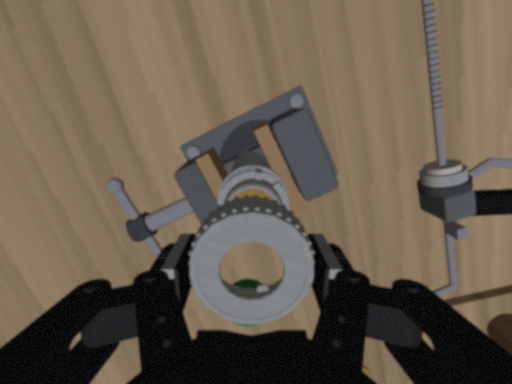

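View pics/s10.png

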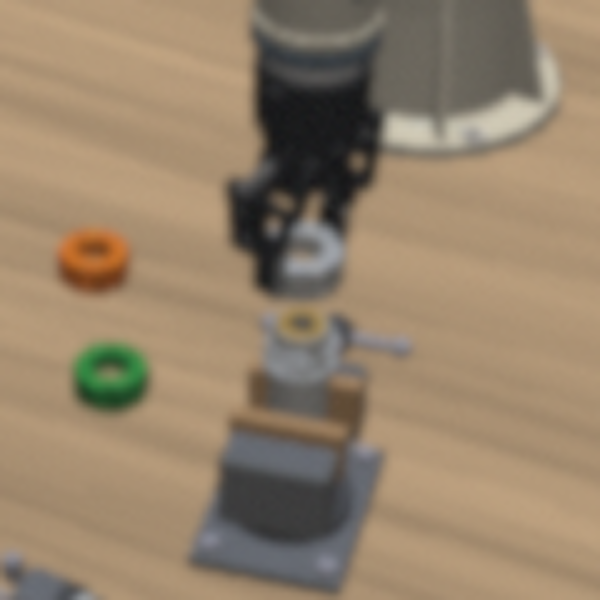

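arm_command(rows=[[[0.004,0.001,-0.002],0],[[0.005,0,-0.0015],0],[[0.005,0,0],0],[[0.005,0,0],0],[[0.005,0,0],0],[[0.004,0,0],0],[[0,0,0],0],[[0,0,0],0]])

```text
time_s: 13.57
position: [0.5728, 0.1306, 0.1559]
ee_rot: [-0.433, -0.56, -0.427, 0.562]
force: [-0.0, 0.2, -0.8]
finger_gap: 0.0571
```

```bash
python3 -c "
from rig import arm
from h import *
delta(arm.get_obs(),[.571,.1292,.148])
im=arm.read_camera('wrist')[:,:,::-1];cv2.imwrite('pics/w11.png',cv2.resize(im[140:340,150:360],None,fx=3.5,fy=3,interpolation=cv2.INTER_CUBIC))
s=arm.read_camera('scene')[:,:,::-1];cv2.imwrite('pics/s11.png',cv2.resize(s[160:220,250:310],None,fx=10,fy=10,interpolation=cv2.INTER_CUBIC))"
```

```text
t 13.57 pos [0.5728 0.1306 0.1559] gap 0.0571 F [-0.   0.2 -0.8] T [ 0.01 -0.04 -0.05] q6 0.496
toolx [ 0.0034 -0.0086 -1.    ] jaw ang deg -15.07
tool-frame delta mm [ 7.9 -1.4  1.7]
```

View pics/w11.png

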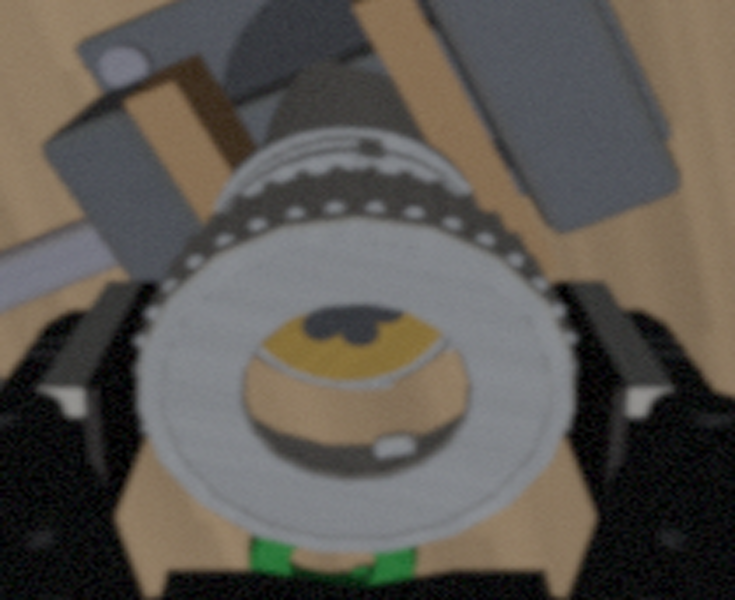

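View pics/s11.png

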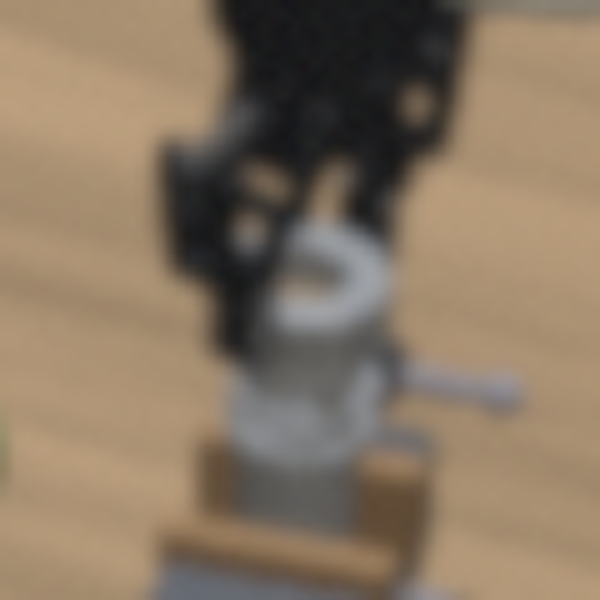

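```bash
python3 -c "
from rig import arm
from h import *
o=arm.get_obs();w=arm.camera_model('wrist');M=rot(o['ee_rot']);P=o['position']
im=arm.read_camera('wrist')[:,:,::-1].copy()
e=crown(im,(252,269),66);print(e)
hsv=cv2.cvtColor(im,cv2.COLOR_BGR2HSV)
mk=((hsv[...,1]>120)&(hsv[...,0]>17)&(hsv[...,0]<32)&(hsv[...,2]>90));
c=[np.nonzero(mk[240:285,u])[0].max()+240 for u in range(230,272,3)];print(c)
pts=np.array([(M.T@(onz(w,u,r+.5,.165)-P))[1:] for u,r in zip(range(230,272,3),c)])*1000
print(pts.round(1))
from scipy.optimize import least_squares
print(least_squares(lambda x:np.hypot(*(pts-x).T)-16.5,[0,0]).x)
d=rot(w['rotation'])@np.linalg.inv(w['mtx'])@np.array([*e[0],1]);k=(-.043-(M.T@(w['eye']-P))[0])/(M.T@d)[0]
print('crown',M.T@(w['eye']+k*d-P))
"
```

```text
((251.31163024902344, 268.0914001464844), (111.70692443847656, 125.3183822631836), 88.6038589477539)
[np.int64(258), np.int64(260), np.int64(262), np.int64(263), np.int64(264), np.int64(264), np.int64(264), np.int64(264), np.int64(264), np.int64(263), np.int64(262), np.int64(261), np.int64(259), np.int64(256)]
[[-12.5  11. ]
 [-10.8  12.3]
 [ -9.2  13.6]
 [ -7.5  14.2]
 [ -5.8  14.9]
 [ -4.   14.9]
 [ -2.3  14.9]
 [ -0.6  14.9]
 [  1.1  14.9]
 [  2.8  14.3]
 [  4.5  13.6]
 [  6.2  13. ]
 [  7.9  11.7]
 [  9.6   9.8]]
[-2.05873549 -1.46083386]
crown [-0.043      -0.00042155 -0.00331146]
```

arm_command(rows=[[[0.001,-0.0015,0.0015],0],[[0.001,0,0],0],[[0.001,0,0],0],[[0.001,0,0],0],[[0,0,0],0],[[0,0,0],0],[[0,0,0],0],[[0,0,0],0]])

```text
time_s: 14.38
position: [0.5715, 0.1294, 0.1529]
ee_rot: [-0.434, -0.561, -0.427, 0.561]
force: [0.4, -0.3, -0.7]
finger_gap: 0.0571
```

```bash
cat > v.py <<'E'
from rig import arm
from h import *
from scipy.optimize import least_squares
import sys
o=arm.get_obs();w=arm.camera_model('wrist');M=rot(o['ee_rot']);P=o['position'];delta(o,[.571,.1292,.143])
im=arm.read_camera('wrist')[:,:,::-1].copy()
if len(sys.argv)>1: cv2.imwrite(sys.argv[1],cv2.resize(im[140:340,150:360],None,fx=3.5,fy=3,interpolation=cv2.INTER_CUBIC))
e=crown(im,(252,269),66);print(e)
hsv=cv2.cvtColor(im,cv2.COLOR_BGR2HSV)
mk=((hsv[...,1]>120)&(hsv[...,0]>17)&(hsv[...,0]<32)&(hsv[...,2]>90));
pts=[]
for u in range(230,272,3):
    n=np.nonzero(mk[240:300,u])[0]
    if len(n): pts.append((M.T@(onz(w,u,n.max()+240.5,.165)-P))[1:]*1000)
pts=np.array(pts)
dc=least_squares(lambda x:np.hypot(*(pts-x).T)-16.5,[0,0]).x
d=rot(w['rotation'])@np.linalg.inv(w['mtx'])@np.array([*e[0],1]);k=(-.043-(M.T@(w['eye']-P))[0])/(M.T@d)[0]
c=(M.T@(w['eye']+k*d-P))*1000
print('die',dc.round(2),'crown',c.round(2),'move y,z',(dc-c[1:]-[0,.5]).round(2))
E
python3 v.py
```

```text
t 14.38 pos [0.5715 0.1294 0.1529] gap 0.0571 F [ 0.4 -0.3 -0.7] T [ 0.   -0.01 -0.03] q6 0.495
toolx [ 0.0056 -0.0082 -1.    ] jaw ang deg -15.08
tool-frame delta mm [ 9.9 -0.5  0.2]
((251.33700561523438, 268.04083251953125), (111.90811920166016, 125.22772216796875), 88.17780303955078)
die [-0.99 -2.85] crown [-43.    -0.38  -3.37] move y,z [-0.61  0.02]
```

arm_command(rows=[[[0.002,-0.0005,0],0],[[0.002,0,0],0],[[0.002,0,0],0],[[0.002,0,0],0],[[0.001,0,0],0],[[0,0,0],0],[[0,0,0],0],[[0,0,0],0]], squeeze=25)

```text
time_s: 15.1
position: [0.5708, 0.1294, 0.1426]
ee_rot: [-0.433, -0.561, -0.427, 0.562]
force: [0.6, -0.0, -0.7]
finger_gap: 0.057
```

```bash
python3 v.py pics/w13.png
```

```text
t 15.1 pos [0.5708 0.1294 0.1426] gap 0.057 F [ 0.6 -0.  -0.7] T [-0.05 -0.01 -0.02] q6 0.495
toolx [ 0.0051 -0.0083 -1.    ] jaw ang deg -15.08
tool-frame delta mm [-0.4  0.2  0.2]
((251.30548095703125, 268.00213623046875), (111.69005584716797, 125.57201385498047), 88.73600006103516)
die [-0.34 -2.9 ] crown [-43.    -0.42  -3.41] move y,z [0.07 0.  ]
```

View pics/w13.png

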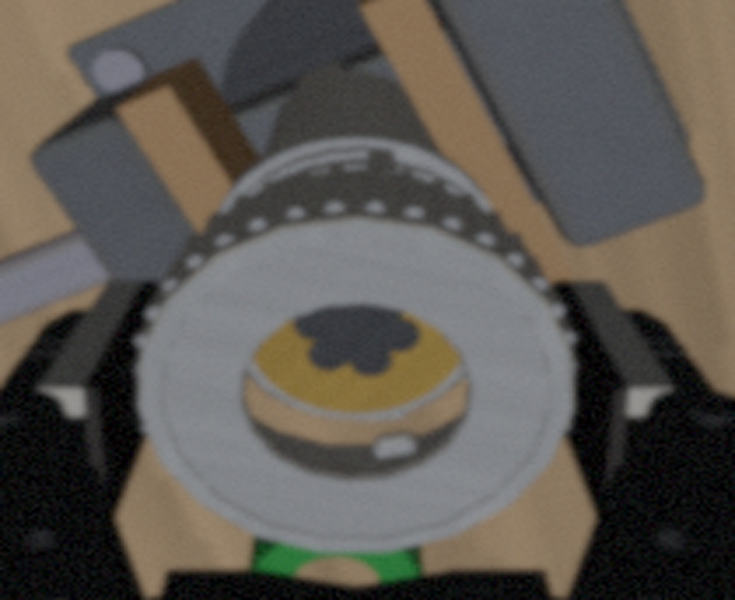

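arm_command(rows=[[[0.0015,0,0],0],[[0.0015,0,0],0],[[0.0015,0,0],0],[[0.001,0,0],0],[[0.001,0,0],0],[[0,0,0],0],[[0,0,0],0],[[0,0,0],0]])

```text
time_s: 15.82
position: [0.5714, 0.1295, 0.1376]
ee_rot: [0.434, 0.561, 0.426, -0.561]
force: [0.3, -0.2, 0.6]
finger_gap: 0.0565
```

```bash
python3 v.py pics/w14.png
```

```text
t 15.82 pos [0.5714 0.1295 0.1376] gap 0.0565 F [ 0.3 -0.2  0.6] T [0.06 0.1  0.01] q6 0.495
toolx [ 0.0065 -0.0079 -0.9999] jaw ang deg -15.08
tool-frame delta mm [-5.4 -0.2  0.5]
((251.32217407226562, 268.00164794921875), (111.70773315429688, 125.52554321289062), 88.77332305908203)
die [-0.69 -2.58] crown [-43.    -0.4   -3.34] move y,z [-0.29  0.26]
```

View pics/w14.png

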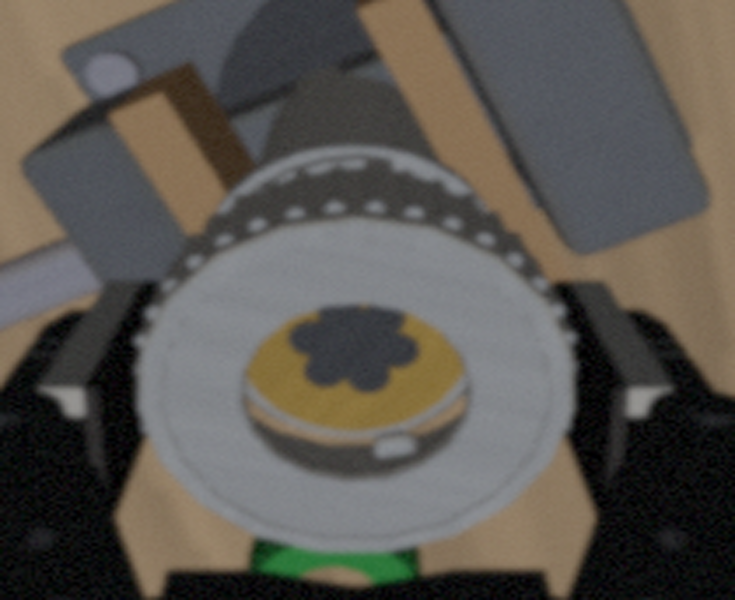

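arm_command(rows=[[[0.001,0,0.0003],0],[[0.001,0,0],0],[[0.001,0,0],0],[[0.001,0,0],0],[[0,0,0],0],[[0,0,0],0],[[0,0,0],0],[[0,0,0],0]])

```text
time_s: 16.53
position: [0.5716, 0.1295, 0.1374]
ee_rot: [0.434, 0.562, 0.426, -0.561]
force: [-0.5, 0.7, 2.8]
finger_gap: 0.0569
```

```bash
python3 v.py
```

```text
t 16.53 pos [0.5716 0.1295 0.1374] gap 0.0569 F [-0.5  0.7  2.8] T [0.03 0.21 0.04] q6 0.495
toolx [ 0.0077 -0.007  -0.9999] jaw ang deg -15.08
tool-frame delta mm [-5.6 -0.4  0.5]
((251.3067169189453, 268.0082702636719), (111.86640930175781, 125.52532196044922), 88.73377227783203)
die [-0.97 -2.53] crown [-43.    -0.42  -3.38] move y,z [-0.55  0.35]
```

arm_command(rows=[[[0.001,-0.0004,0],-3],[[0.001,0,0],-3],[[0.001,0,0],-3],[[0.001,0,0],-3],[[0.001,0,0],-3],[[0.001,0,0],-3],[[0.001,0,0],-3],[[0.001,0,0],-3]])

```text
time_s: 17.25
position: [0.5722, 0.1316, 0.1329]
ee_rot: [0.544, 0.457, 0.537, -0.454]
force: [-2.9, -1.0, 13.6]
finger_gap: 0.057
```

```bash
python3 v.py
```

```text
t 17.25 pos [0.5722 0.1316 0.1329] gap 0.057 F [-2.9 -1.  13.6] T [-0.32  0.23 -0.39] q6 0.06
toolx [ 0.0094 -0.0031 -1.    ] jaw ang deg 9.75
tool-frame delta mm [-10.1  -1.5   2.3]
((251.22340393066406, 267.9776611328125), (112.5365219116211, 125.76318359375), 89.55245208740234)
die [-0.94 -0.77] crown [-43.    -0.06  -3.48] move y,z [-0.88  2.22]
```

```bash
python3 v.py pics/w15.png; python3 -c "
from rig import arm
from h import *
s=arm.read_camera('scene')[:,:,::-1];cv2.imwrite('pics/s15.png',cv2.resize(s[160:220,250:310],None,fx=10,fy=10,interpolation=cv2.INTER_CUBIC))"
```

```text
t 17.3 pos [0.5724 0.1317 0.133 ] gap 0.0568 F [-0.3 -0.6  3.7] T [-0.11 -0.15 -0.01] q6 0.056
toolx [ 0.0098 -0.003  -0.9999] jaw ang deg 9.98
tool-frame delta mm [-10.   -1.8   2.2]
((251.3180389404297, 267.94189453125), (112.62557220458984, 125.85069274902344), 89.21749877929688)
die [-1.32 -0.73] crown [-43.    -0.    -3.51] move y,z [-1.32  2.27]
```

View pics/w15.png

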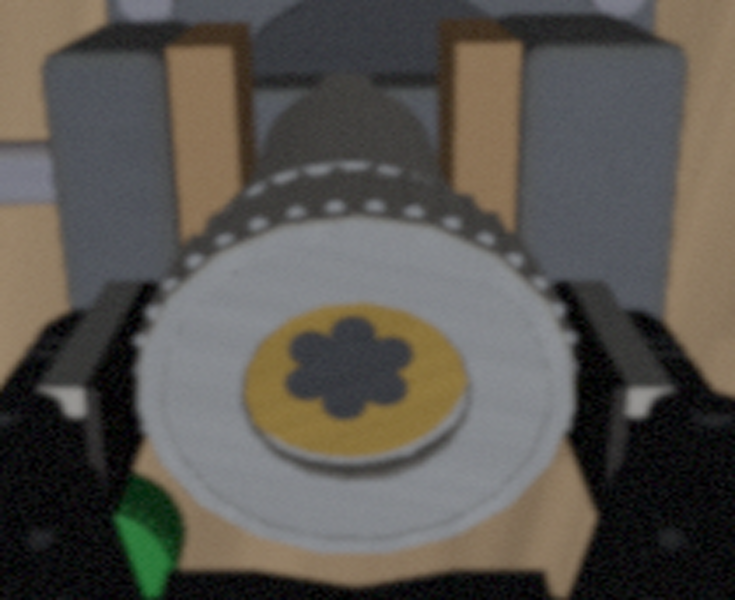

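View pics/s15.png

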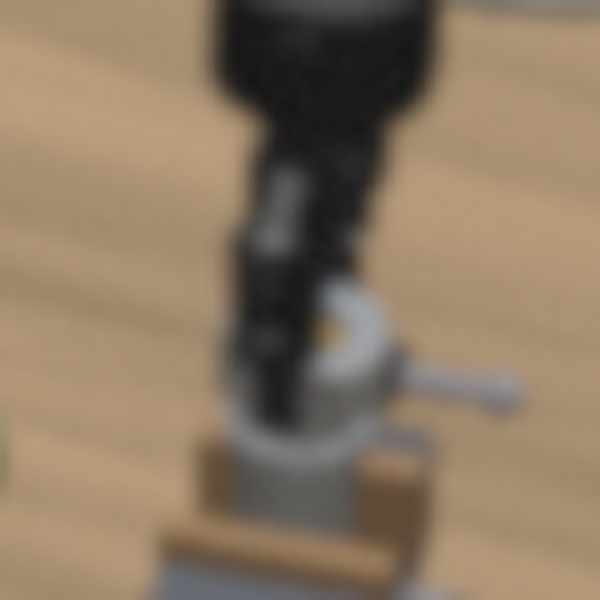

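```bash
python3 -c "
from rig import arm
from h import *
o=arm.get_obs();w=arm.camera_model('wrist');M=rot(o['ee_rot']);P=o['position']
for z in(.163,.165): print((M.T@(onz(w,150+349/3.5,140+367/3,z)-P)*1000).round(2))
print(M.round(3),w['eye'],P)
"
```

```text
[-29.96  -0.82   1.23]
[-31.96  -0.81   0.07]
[[ 0.01   0.986  0.167]
 [-0.003  0.167 -0.986]
 [-1.     0.01   0.005]] [0.55898625 0.20398527 0.29133793] [0.57264995 0.1317124  0.13304717]
```

arm_command(rows=[[[0,-0.0005,0.001],0],[[0,-0.0003,0.001],0],[[0,0,0],0],[[0,0,0],0],[[0,0,0],0],[[0,0,0],0],[[0,0,0],0],[[0,0,0],0]])

```text
time_s: 18.07
position: [0.5727, 0.1314, 0.1333]
ee_rot: [0.542, 0.46, 0.536, -0.455]
force: [-1.5, 0.6, 3.2]
finger_gap: 0.0565
```

```bash
python3 v.py pics/w16.png
```

```text
t 18.07 pos [0.5727 0.1314 0.1333] gap 0.0565 F [-1.5  0.6  3.2] T [0.11 0.17 0.01] q6 0.062
toolx [ 1.140e-02  2.000e-04 -9.999e-01] jaw ang deg 9.43
tool-frame delta mm [-9.7 -2.   1.9]
((251.35879516601562, 268.0131530761719), (112.44145202636719, 125.74481964111328), 88.55863189697266)
die [-1.2  -1.12] crown [-4.30e+01 -2.00e-02 -3.46e+00] move y,z [-1.18  1.85]
```

View pics/w16.png

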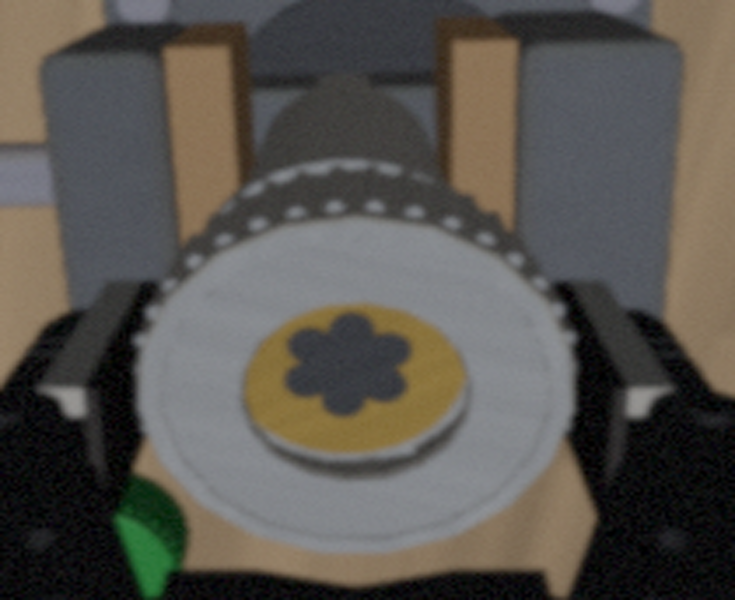

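Small lateral moves are held by contact, so I'll let go. The cap can settle on the thread and I'll re-centre the jaws on it.

arm_command(rows=[[[0,0,0],0],[[0,0,0],0],[[0,0,0],0],[[0,0,0],0],[[0,0,0],0],[[0,0,0],0],[[0,0,0],0],[[0,0,0],0]], jaw=-1)

```text
time_s: 18.78
position: [0.572, 0.1305, 0.1319]
ee_rot: [0.542, 0.459, 0.537, -0.455]
force: [0.1, 1.0, 0.1]
finger_gap: 0.0854
```

```bash
python3 v.py pics/w17.png; python3 -c "
from rig import arm
from h import *
s=arm.read_camera('scene')[:,:,::-1];cv2.imwrite('pics/s17.png',cv2.resize(s[160:220,250:310],None,fx=10,fy=10,interpolation=cv2.INTER_CUBIC))"
```

```text
t 18.78 pos [0.572  0.1305 0.1319] gap 0.0854 F [0.1 1.  0.1] T [-0.01  0.01 -0.01] q6 0.061
toolx [ 0.0096 -0.0012 -1.    ] jaw ang deg 9.44
tool-frame delta mm [-11.1  -1.1   1.2]
((251.5288543701172, 262.5670166015625), (117.66397094726562, 126.35945129394531), 91.14920043945312)
die [-0.75 -1.72] crown [-43.     0.08  -6.17] move y,z [-0.83  3.95]
```

View pics/w17.png

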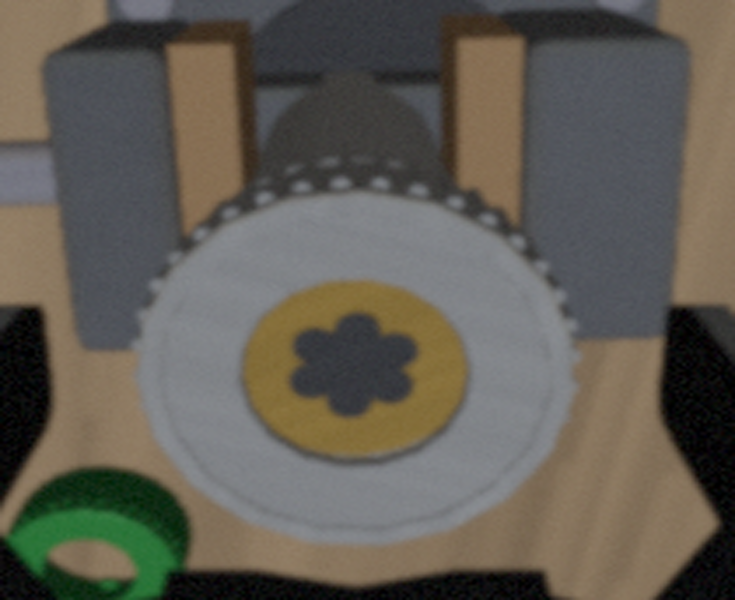

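View pics/s17.png

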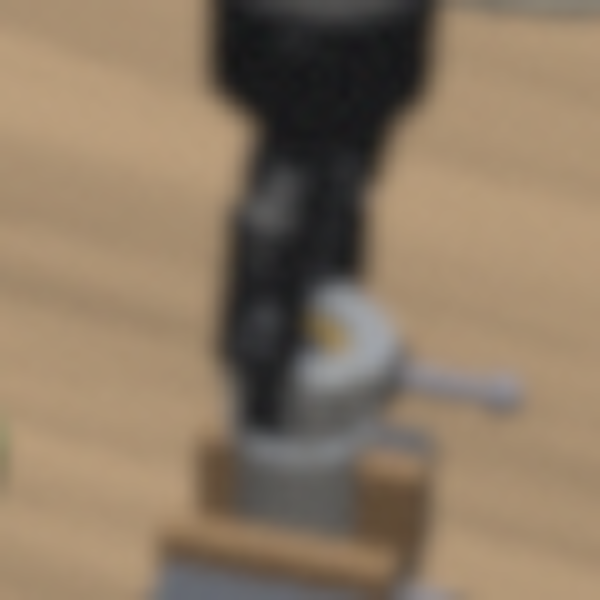

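The cap has settled cocked on the thread, leaning towards +y (its crown ellipse aspect rose to 0.93). I'll spin the open jaws about 75° so the pads level it across the lean, grip it, lift it off and set it down again.

arm_command(rows=[[[0,0,0],7],[[0,0,0],7],[[0,0,0],7],[[0,0,0],7],[[0,0,0],7],[[0,0,0],7],[[0,0,0],7],[[0,0,0],7]])

```text
time_s: 19.55
position: [0.5721, 0.1306, 0.1321]
ee_rot: [0.256, 0.663, 0.253, -0.656]
force: [0.3, 0.2, -0.0]
finger_gap: 0.0855
```

arm_command(rows=[[[0,0,0],7],[[0,0,0],7],[[0,0,0],7],[[0,0,0],0],[[0,0,0],0],[[0,0,0],0],[[0,0,0],0],[[0,0,0],0]])

```text
time_s: 20.22
position: [0.5723, 0.1307, 0.1323]
ee_rot: [0.131, 0.699, 0.129, -0.692]
force: [-0.7, 0.0, 0.7]
finger_gap: 0.0853
```

```bash
python3 v.py pics/w18.png
```

```text
t 20.22 pos [0.5723 0.1307 0.1323] gap 0.0853 F [-0.7  0.   0.7] T [-0.01  0.02  0.  ] q6 1.428
toolx [ 0.0104 -0.001  -0.9999] jaw ang deg -68.88
tool-frame delta mm [-10.7   1.    1.6]
((245.95028686523438, 267.9478759765625), (109.98686218261719, 122.77832794189453), 104.46764373779297)
die [-1.26 -0.05] crown [-43.    -3.35  -2.74] move y,z [2.09 2.19]
```

View pics/w18.png

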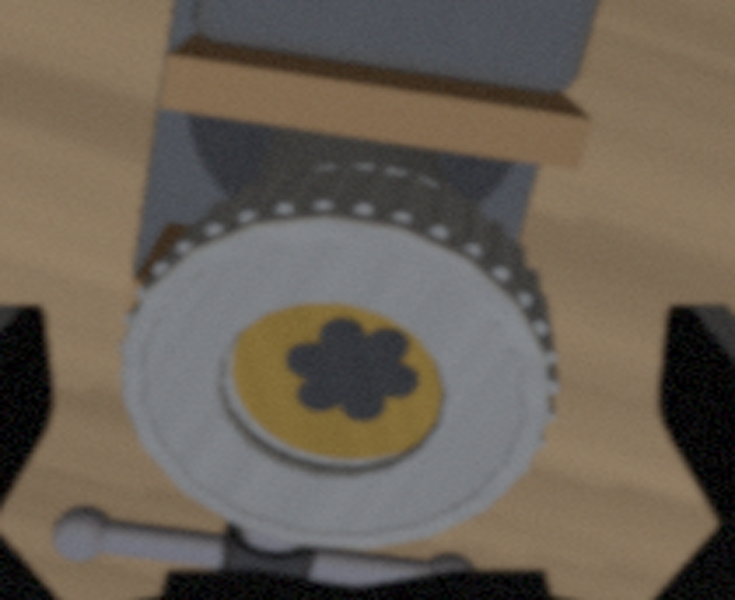

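arm_command(rows=[[[0,0,0.001],0],[[0,0,0],0],[[0,0,0],0],[[0,0,0],0],[[0,0,0],0],[[0,0,0],0],[[0,0,0],0],[[0,0,0],0]], jaw=1, squeeze=30)

```text
time_s: 20.93
position: [0.5714, 0.1306, 0.1326]
ee_rot: [0.131, 0.699, 0.13, -0.691]
force: [-0.1, 0.3, 1.7]
finger_gap: 0.0572
```

```bash
python3 v.py pics/w19.png
```

```text
t 20.93 pos [0.5714 0.1306 0.1326] gap 0.0572 F [-0.1  0.3  1.7] T [-0.    0.09 -0.03] q6 1.426
toolx [ 1.080e-02 -5.000e-04 -9.999e-01] jaw ang deg -68.74
tool-frame delta mm [-10.4   1.2   0.8]
((250.76675415039062, 264.8191223144531), (112.52535247802734, 122.63760375976562), 78.12785339355469)
die [-1.21 -0.7 ] crown [-43.    -1.19  -4.28] move y,z [-0.02  3.09]
```

View pics/w19.png

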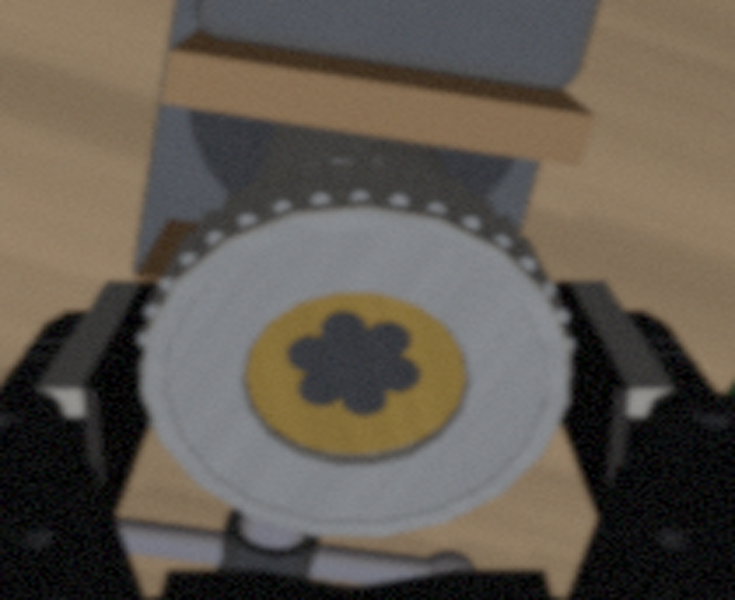

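arm_command(rows=[[[-0.0015,0,0],0],[[-0.002,0,0],0],[[-0.002,0,0],0],[[-0.002,0,0],0],[[-0.0015,0,0],0],[[0,0,0],0],[[0,0,0],0],[[0,0,0],0]], squeeze=35)

```text
time_s: 21.65
position: [0.5709, 0.1302, 0.1423]
ee_rot: [0.131, 0.698, 0.129, -0.692]
force: [0.3, 0.8, -0.8]
finger_gap: 0.0572
```

```bash
python3 v.py pics/w20.png
```

```text
t 21.65 pos [0.5709 0.1302 0.1423] gap 0.0572 F [ 0.3  0.8 -0.8] T [ 0.01 -0.04  0.04] q6 1.426
toolx [ 0.01   -0.0011 -0.9999] jaw ang deg -68.74
tool-frame delta mm [-0.7  1.   0.3]
((252.41632080078125, 267.67694091796875), (117.57617950439453, 124.42201232910156), 131.14772033691406)
die [-1.39 -1.57] crown [-43.    -0.51  -2.89] move y,z [-0.88  0.82]
```

View pics/w20.png

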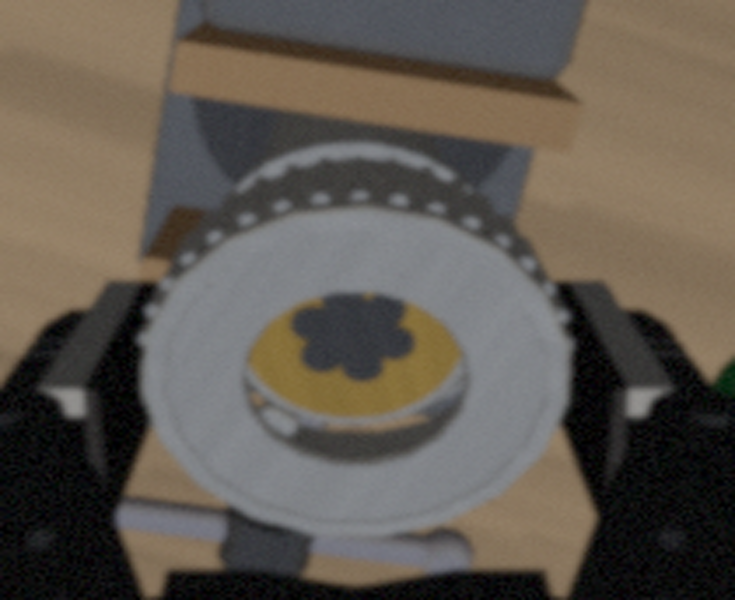

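```bash
cat > cp.py <<'E'
from h import *
def crownpts(im,c0=(252,266)):
    g=cv2.GaussianBlur(cv2.cvtColor(im,cv2.COLOR_BGR2GRAY),(3,3),0).astype(float)
    sat=cv2.GaussianBlur(cv2.cvtColor(im,cv2.COLOR_BGR2HSV)[...,1],(3,3),0)
    out=[]
    ref=np.median([g[int(c0[1]+40*np.sin(a)),int(c0[0]+46*np.cos(a))] for a in np.linspace(0,6.28,60)])
    for a in np.linspace(0,2*np.pi,240,endpoint=False):
        for r in np.arange(44,72,.25):
            x,y=c0[0]+r*np.cos(a),c0[1]+r*np.sin(a)
            p=cv2.getRectSubPix(g.astype(np.float32),(1,1),(x,y))[0,0]
            s=sat[int(round(y)),int(round(x))]
            if abs(p-ref)>16 or s>55: out.append((x,y)); break
    return np.array(out,np.float32)
def ell(pts):
    for _ in range(6):
        e=cv2.fitEllipse(pts)
        (cx,cy),(A,B),t=e; t=np.radians(t); d=pts-[cx,cy]
        u=d@[np.cos(t),np.sin(t)];v=d@[-np.sin(t),np.cos(t)]
        r=np.abs(np.hypot(u/(A/2),v/(B/2))-1)*55
        keep=r<max(1.0,1.5*np.median(r)); 
        if keep.all(): break
        pts=pts[keep]
    return e,len(pts)
def circ(e,w,Rr):
    (cx,cy),(A,B),t=e;t=np.radians(t)
    Rm=np.array([[np.cos(t),-np.sin(t)],[np.sin(t),np.cos(t)]]);Q=Rm@np.diag([4/A**2,4/B**2])@Rm.T
    c=np.array([cx,cy]);C=np.zeros((3,3));C[:2,:2]=Q;C[:2,2]=C[2,:2]=-Q@c;C[2,2]=c@Q@c-1
    K=w['mtx'];C=K.T@C@K
    l,V=np.linalg.eigh(C)
    if np.sum(l<0)>1: l,V=np.linalg.eigh(-C)
    # l sorted: one negative first
    l3,l2,l1=l[0],l[1],l[2];v3,v2,v1=V[:,0],V[:,1],V[:,2]
    res=[]
    for s1 in(1,-1):
      for s3 in(1,-1):
        n=s1*np.sqrt((l1-l2)/(l1-l3))*v1+s3*np.sqrt((l2-l3)/(l1-l3))*v3
        if n[2]>0:n=-n
        # centre: pole of plane at infinity: C^-1 n direction
        d=np.linalg.inv(C)@n; d=d/d[2]
        res.append((n,d))
    k=np.sqrt(-l1*l3)/l2 if False else None
    return res
def pose(im,w,o,Rr=.029,c0=(252,266)):
    e,n=ell(crownpts(im,c0));M=rot(o['ee_rot']);Rw=rot(w['rotation'])
    best=None
    for nn,d in circ(e,w,Rr):
        nw=Rw@nn
        if best is None or nw[2]>best[0][2]: best=(nw,d)
    nw,d=best
    # depth from size: major axis
    z=w['mtx'][0,0]*Rr*2/max(e[1])
    cw=Rw@(d*z)+w['eye']
    return e,n,nw,cw,M.T@(cw-o['position'])*1000
E
python3 -c "
from cp import *
from rig import arm
o=arm.get_obs();w=arm.camera_model('wrist')
for n in (20,):
  im=arm.read_camera('wrist')[:,:,::-1].copy(); cv2.imwrite('pics/r20.png',im)
  print(pose(im,w,o))
for n in (6,7,8,10):
  im=cv2.imread(f'pics/w{n}.png'); e,k,nw,cw,t=pose(im,w,o); print(n,e,k,'normal tool',(rot(o['ee_rot']).T@nw).round(3),t.round(2))
im=cv2.imread('pics/r20.png');e,k,nw,cw,t=pose(im,w,o); print(20,e,k,'normal tool',(rot(o['ee_rot']).T@nw).round(3),t.round(2))
"
```

```text
(((251.26309204101562, 264.69622802734375), (110.86781311035156, 121.20059967041016), 89.53994750976562), 185, array([0.04074201, 0.01935835, 0.99898215]), array([0.56773341, 0.13021527, 0.17560868]), array([-33.44407285,  -0.98931657,   2.64758696]))
6 ((251.22872924804688, 274.9654235839844), (110.1727294921875, 124.53453063964844), 87.50651550292969) 232 normal tool [-1.     0.016 -0.013] [-38.22  -0.93   5.46]
7 ((251.2278594970703, 268.96905517578125), (111.98595428466797, 123.93094635009766), 89.8521728515625) 229 normal tool [-0.999 -0.    -0.038] [-36.8   -1.02   3.04]
8 ((251.234130859375, 268.99993896484375), (111.98173522949219, 123.79780578613281), 89.43180084228516) 229 normal tool [-0.999  0.002 -0.04 ] [-36.67  -1.     3.12]
10 ((251.22860717773438, 268.9244079589844), (111.8622055053711, 123.96070098876953), 89.72314453125) 224 normal tool [-0.999  0.    -0.036] [-36.83  -1.02   3.01]
20 ((251.26309204101562, 264.69622802734375), (110.86781311035156, 121.20059967041016), 89.53994750976562) 185 normal tool [-0.999  0.001 -0.054] [-33.44  -0.99   2.65]
```

arm_command(rows=[[[0,0,0],5],[[0,0,0],5],[[0,0,0],5],[[0,0,0],5],[[0,0,0],0],[[0,0,0],0],[[0,-0.0005,0.0005],0],[[0,0,0],0]])

```text
time_s: 22.42
position: [0.5699, 0.1307, 0.1414]
ee_rot: [0.005, 0.71, 0.004, -0.704]
force: [-0.1, 0.5, -0.3]
finger_gap: 0.0569
```

```bash
cat > v2.py <<'E'
from cp import *
from rig import arm
from scipy.optimize import least_squares
import sys
o=arm.get_obs();w=arm.camera_model('wrist');M=rot(o['ee_rot']);P=o['position'];delta(o,[.571,.130,.132])
im=arm.read_camera('wrist')[:,:,::-1].copy()
cv2.imwrite('pics/raw_'+sys.argv[1],im);cv2.imwrite('pics/'+sys.argv[1],cv2.resize(im[140:340,150:360],None,fx=3.5,fy=3,interpolation=cv2.INTER_CUBIC))
e,k,nw,cw,t=pose(im,w,o); nt=M.T@nw+[0,0,.008]
print('ell',np.round(e[0],1),np.round(e[1],1),k,'normal tool',nt.round(3),'world',(M@nt).round(3))
x=-.044+.1356*(124.5/max(e[1])-1)/.959
d=rot(w['rotation'])@np.linalg.inv(w['mtx'])@np.array([*e[0],1]);kk=(x-(M.T@(w['eye']-P))[0])/(M.T@d)[0]
c=M.T@(w['eye']+kk*d-P); b=(c-nt*.026/1.0)*1000
hsv=cv2.cvtColor(im,cv2.COLOR_BGR2HSV)
mk=((hsv[...,1]>120)&(hsv[...,0]>17)&(hsv[...,0]<32)&(hsv[...,2]>90));
pts=[]
for u in range(232,271,3):
    n=np.nonzero(mk[240:300,u])[0]
    if len(n): pts.append((M.T@(onz(w,u,n.max()+240.5,.165)-P))[1:]*1000)
pts=np.array(pts)
dc=least_squares(lambda q:np.hypot(*(pts-q).T)-16.5,[0,0]).x
print('crown',(c*1000).round(1),'base',b.round(1),'die',dc.round(2),'move y,z',(dc-b[1:]).round(2), 'base z world',(P+M@b/1000)[2].round(4))
E
python3 v2.py w21.png
```

```text
t 22.42 pos [0.5699 0.1307 0.1414] gap 0.0569 F [-0.1  0.5 -0.3] T [ 0.    0.01 -0.03] q6 1.784
toolx [ 0.0086 -0.0014 -1.    ] jaw ang deg -89.2
tool-frame delta mm [ 9.4  0.7 -1.1]
ell [251.2 264.7] [110.8 121.2] 178 normal tool [-0.999  0.002 -0.045] world [ 0.036 -0.     0.999]
crown [-40.1  -1.   -2.4] base [-14.1  -1.1  -1.2] die [-1.03 -2.02] move y,z [ 0.02 -0.84] base z world 0.1556
```

View pics/w21.png

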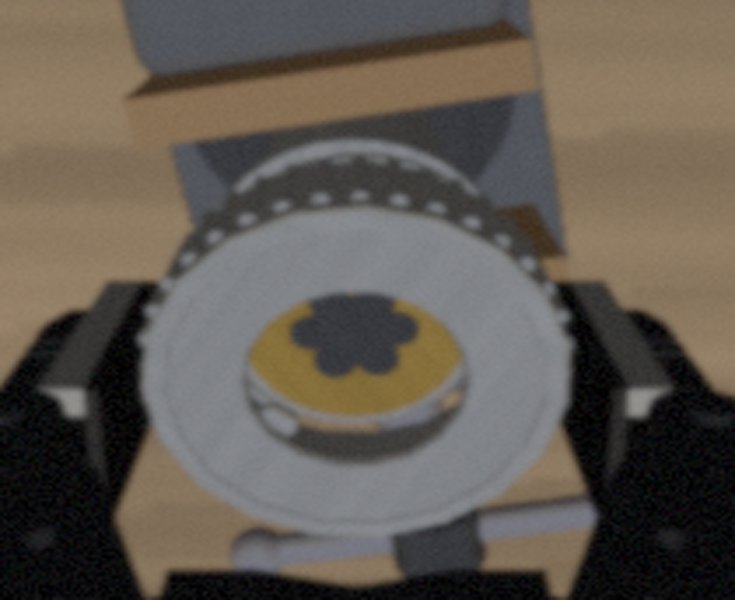

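arm_command(rows=[[[0.001,0,-0.0008],0],[[0.0015,0,0],0],[[0.0015,0,0],0],[[0.0015,0,0],0],[[0.001,0,0],0],[[0.001,0,0],0],[[0.001,0,0],0],[[0.001,0,0],0]], squeeze=20)

```text
time_s: 23.13
position: [0.5712, 0.1307, 0.1397]
ee_rot: [0.007, 0.711, 0.007, -0.703]
force: [-4.9, -0.9, 10.3]
finger_gap: 0.057
```

```bash
python3 v2.py w22.png
```

```text
t 23.13 pos [0.5712 0.1307 0.1397] gap 0.057 F [-4.9 -0.9 10.3] T [-0.16  0.69 -0.03] q6 1.778
toolx [ 1.040e-02 -9.000e-04 -9.999e-01] jaw ang deg -88.88
tool-frame delta mm [7.7 0.7 0.2]
ell [251.  264.3] [109.8 121.4] 196 normal tool [-0.999  0.016 -0.024] world [ 0.014 -0.014  1.   ]
crown [-40.4  -1.1  -2.7] base [-14.4  -1.5  -2.1] die [-1.14 -0.86] move y,z [0.37 1.23] base z world 0.1541
```

View pics/w22.png

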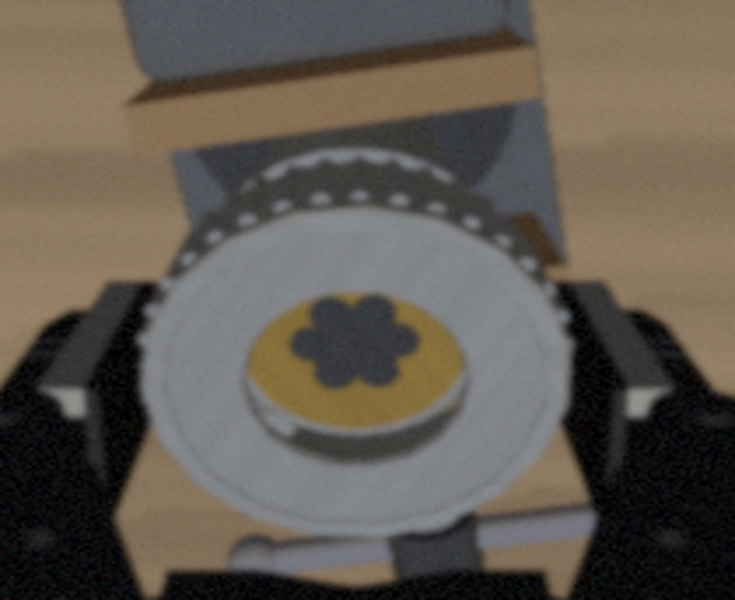

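arm_command(rows=[[[0.0005,0,0.001],0],[[0.0005,0,0.0005],0],[[0.0005,0,0],0],[[0,0,0],0],[[0,0,0],0],[[0,0,0],0],[[0,0,0],0],[[0,0,0],0]])

```text
time_s: 23.85
position: [0.5709, 0.1308, 0.1399]
ee_rot: [0.008, 0.712, 0.007, -0.702]
force: [-1.2, -1.0, 4.1]
finger_gap: 0.0572
```

```bash
python3 v2.py w23.png
```

```text
t 23.85 pos [0.5709 0.1308 0.1399] gap 0.0572 F [-1.2 -1.   4.1] T [-0.06  0.17 -0.02] q6 1.776
toolx [ 1.320e-02 -5.000e-04 -9.999e-01] jaw ang deg -88.76
tool-frame delta mm [7.9 0.8 0. ]
ell [251.1 264.3] [109.8 121.5] 199 normal tool [-1.     0.011 -0.021] world [ 0.008 -0.01   1.   ]
crown [-40.5  -1.1  -2.8] base [-14.6  -1.4  -2.3] die [-1.05 -1.2 ] move y,z [0.33 1.07] base z world 0.1545
```

arm_command(rows=[[[0,0,0],0],[[0,0,0],0],[[0,0,0],0],[[0,0,0],0],[[0,0,0],0],[[0,0,0],0],[[0,0,0],0],[[0,0,0],0]], jaw=-1)

```text
time_s: 24.57
position: [0.5703, 0.1308, 0.1383]
ee_rot: [0.008, 0.711, 0.007, -0.703]
force: [-0.4, 0.3, -0.2]
finger_gap: 0.085
```

```bash
python3 v2.py w24.png
```

```text
t 24.57 pos [0.5703 0.1308 0.1383] gap 0.085 F [-0.4  0.3 -0.2] T [0.02 0.03 0.02] q6 1.776
toolx [ 1.150e-02 -7.000e-04 -9.999e-01] jaw ang deg -88.74
tool-frame delta mm [ 6.4  0.8 -0.6]
ell [251.1 265.2] [110.8 125.3] 188 normal tool [-1.     0.     0.014] world [-0.025  0.     1.   ]
crown [-44.9  -1.   -4.9] base [-18.9  -1.   -5.3] die [-0.99 -1.67] move y,z [0.06 3.63] base z world 0.1573
```

View pics/w24.png

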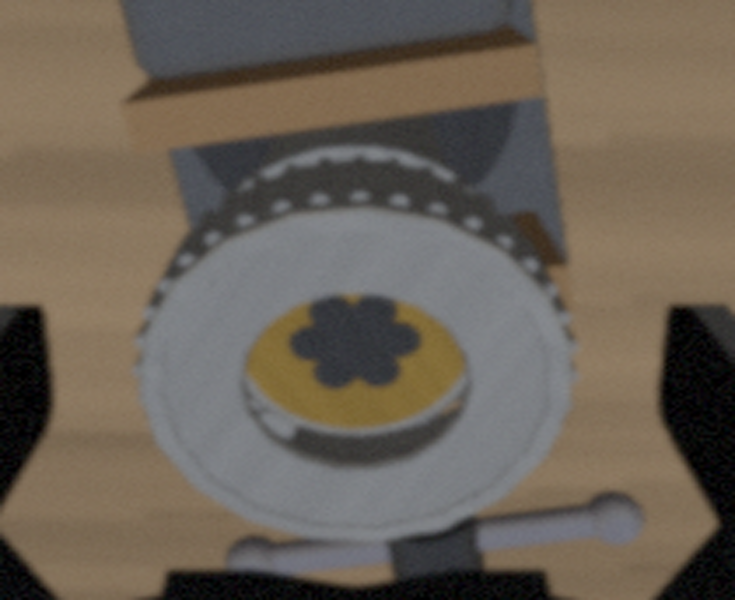

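arm_command(rows=[[[-0.01,0,0],0],[[-0.015,0,0],0],[[-0.015,0,0],0],[[-0.01,0,0.01],0],[[0,0,0.02],0],[[0,0,0.02],0],[[0,0,0.01],0],[[0,0,0],0]])

```text
time_s: 25.28
position: [0.5091, 0.1296, 0.1947]
ee_rot: [0.008, 0.712, 0.008, -0.702]
force: [0.1, 1.3, -0.4]
finger_gap: 0.0856
```

```bash
python3 -c "
from rig import arm
from h import *
o=arm.get_obs();w=arm.camera_model('wrist');delta(o,[.571,.130,.132])
im=arm.read_camera('wrist')[:,:,::-1].copy();cv2.imwrite('pics/raw25.png',im)
p=proj(w,[.571,.13,.175]);print(p)
x,y=[int(v) for v in p];cv2.imwrite('pics/w25.png',cv2.resize(im[max(0,y-75):y+75,x-90:x+90],None,fx=4,fy=4,interpolation=cv2.INTER_CUBIC))
t=arm.read_camera('top')[:,:,::-1];cv2.imwrite('pics/t25.png',cv2.resize(t[170:240,175:265],None,fx=8,fy=8,interpolation=cv2.INTER_CUBIC))
s=arm.read_camera('scene')[:,:,::-1];cv2.imwrite('pics/s25.png',cv2.resize(s[160:220,250:310],None,fx=10,fy=10,interpolation=cv2.INTER_CUBIC))"
```

```text
t 25.28 pos [0.5091 0.1296 0.1947] gap 0.0856 F [ 0.1  1.3 -0.4] T [ 0.03 -0.07 -0.01] q6 1.8
toolx [ 0.0146  0.     -0.9999] jaw ang deg -88.77
tool-frame delta mm [ 63.6   0.9 -60.9]
[254.13721344 122.53376768]
```

View pics/w25.png

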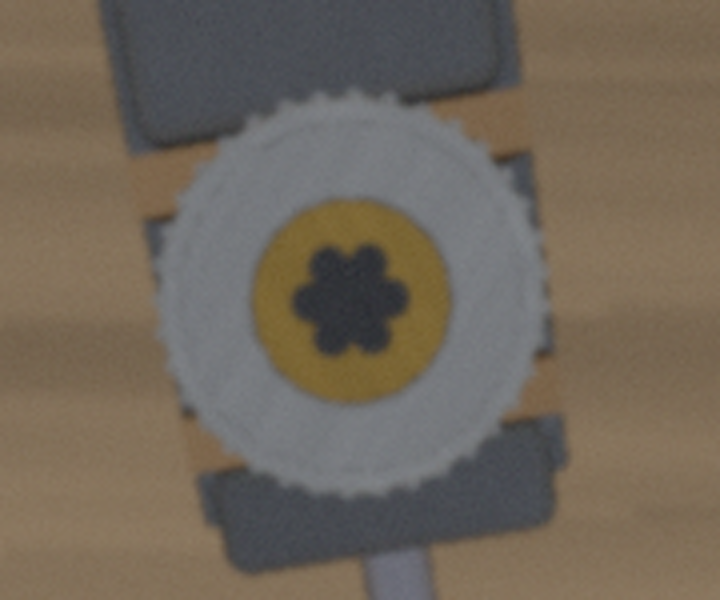

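View pics/s25.png

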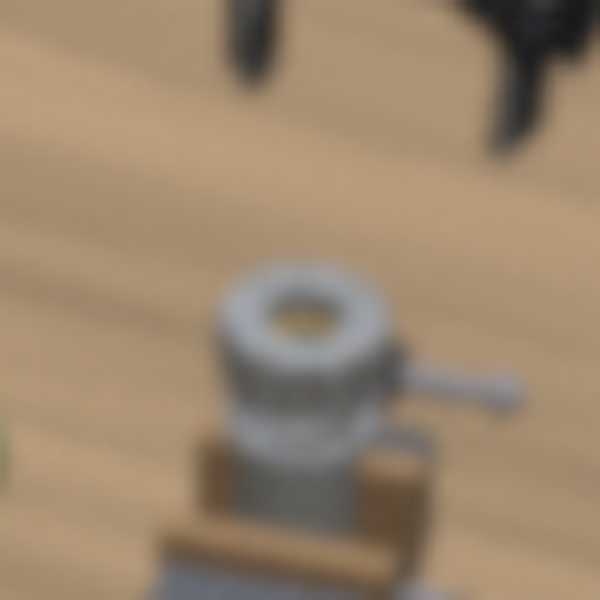

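```bash
python3 -c "
from cp import *
from rig import arm
o=arm.get_obs();w=arm.camera_model('wrist')
im=cv2.imread('pics/raw25.png')
e=die(im,(252,122),40);print(e)
print('hole on .178',onz(w,*e[0],.178),'flower on .165',onz(w,251.8,122,.165))
print(ray(w,252,122)[1], w['eye'])
hsv=cv2.cvtColor(im,cv2.COLOR_BGR2HSV);g=cv2.cvtColor(im,cv2.COLOR_BGR2GRAY)
mk=((hsv[...,1]<40)&(g>105)).astype(np.uint8)*255
c=np.zeros_like(mk);cv2.circle(c,(252,120),58,255,-1);mk&=c;mk=cv2.morphologyEx(mk,cv2.MORPH_OPEN,np.ones((5,5)))
cs,_=cv2.findContours(mk,cv2.RETR_EXTERNAL,cv2.CHAIN_APPROX_NONE);q=max(cs,key=cv2.contourArea)
f=cv2.fitEllipse(cv2.convexHull(q));print('outer',f)
for z in(.172,.178,.182): print(z,onz(w,*e[0],z),onz(w,*f[0],z), 'diam', np.linalg.norm(onz(w,f[0][0]-f[1][0]/2,f[0][1],z)-onz(w,f[0][0]+f[1][0]/2,f[0][1],z)),'hole diam',np.linalg.norm(onz(w,e[0][0]-e[1][0]/2,e[0][1],z)-onz(w,e[0][0]+e[1][0]/2,e[0][1],z)))
"
```

```text
((251.3485565185547, 121.7997055053711), (47.700843811035156, 49.06119918823242), 178.16139221191406)
hole on .178 [0.57390193 0.13187193 0.178     ] flower on .165 [0.57329724 0.13154693 0.165     ]
[-0.03920637 -0.0054236  -1.026848  ] [0.58052706 0.13242179 0.35428907]
outer ((251.45140075683594, 120.16815948486328), (97.52781677246094, 100.03318786621094), 8.780940055847168)
0.172 [0.57367645 0.13185322 0.172     ] [0.57463171 0.13181086 0.172     ] diam 0.05858196032866834 hole diam 0.0286936241601641
0.178 [0.57390193 0.13187193 0.178     ] [0.57482575 0.13183097 0.178     ] diam 0.056653749498802336 hole diam 0.027749180571330183
0.182 [0.57405226 0.13188441 0.182     ] [0.57495512 0.13184438 0.182     ] diam 0.055368275612224994 hole diam 0.027119551512107588
```

The overhead view shows the cap level and concentric with the die, sitting high on the thread just before the drop. It also puts the barrel axis at about (0.5735, 0.1316), so my earlier axis was 2.5 mm off. I'll go back over it and grip on that axis.

arm_command(rows=[[[0,0,-0.02],0],[[0,0,-0.02],0],[[0,-0.0006,-0.015],0],[[0,0,-0.01],-7],[[0,0,0],-7],[[0,0,0],-7],[[0,0,0],-7],[[0,0,0],-7]])

```text
time_s: 26.1
position: [0.5878, 0.1318, 0.1936]
ee_rot: [0.226, 0.676, 0.222, -0.665]
force: [-0.1, -0.4, -0.5]
finger_gap: 0.0855
```

```bash
python3 -c "
from rig import arm
from h import *
delta(arm.get_obs(),[.574,.1316,.1385])"
```

```text
t 26.1 pos [0.5878 0.1318 0.1936] gap 0.0855 F [-0.1 -0.4 -0.5] T [-0.05  0.03  0.02] q6 1.148
toolx [ 0.0174 -0.     -0.9998] jaw ang deg -53.05
tool-frame delta mm [54.8 -8.7 11.9]
```

arm_command(rows=[[[0.005,-0.003,0.004],0],[[0.005,-0.003,0.004],0],[[0.005,-0.002,0.003],0],[[0.005,0,0],0],[[0.005,0,0],0],[[0.003,0,0],0],[[0,0,0],0],[[0,0,0],0]])

```text
time_s: 26.77
position: [0.5748, 0.1312, 0.16]
ee_rot: [0.223, 0.677, 0.219, -0.667]
force: [0.6, 0.5, -0.1]
finger_gap: 0.0851
```

```bash
python3 -c "
from rig import arm
from h import *
o=arm.get_obs();delta(o,[.574,.1316,.1385])
w=arm.camera_model('wrist');im=arm.read_camera('wrist')[:,:,::-1].copy();cv2.imwrite('pics/raw26.png',im)
e=die(im,proj(w,[.5735,.1316,.178]),35);print(e,'hole@.181',onz(w,*e[0],.181))
"
```

```text
t 26.77 pos [0.5748 0.1312 0.16  ] gap 0.0851 F [ 0.6  0.5 -0.1] T [-0.02  0.06  0.  ] q6 1.163
toolx [ 1.510e-02 -7.000e-04 -9.999e-01] jaw ang deg -53.64
tool-frame delta mm [21.5 -1.   0.7]
((248.0728759765625, 247.57029724121094), (36.83938217163086, 51.190025329589844), 88.6947250366211) hole@.181 [0.57429461 0.13424713 0.181     ]
```

View pics/raw26.png

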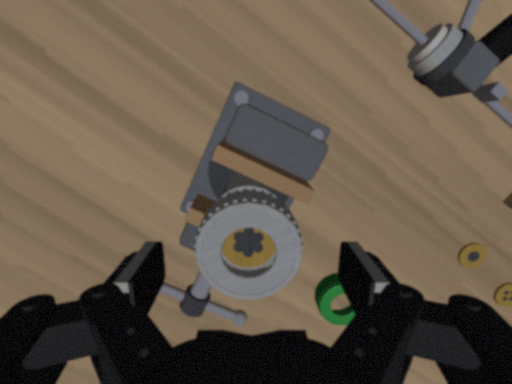

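arm_command(rows=[[[0.004,-0.001,0],0],[[0.005,0,0.0005],0],[[0.005,0,0],0],[[0.004,0,0],0],[[0.003,0,0],0],[[0,0,0],0],[[0,0,0],0],[[0,0,0],0]])

```text
time_s: 27.48
position: [0.5746, 0.1319, 0.1372]
ee_rot: [0.222, 0.677, 0.218, -0.666]
force: [0.7, -0.0, 0.3]
finger_gap: 0.0856
```

```bash
python3 v2.py w27.png
```

```text
t 27.48 pos [0.5746 0.1319 0.1372] gap 0.0856 F [ 0.7 -0.   0.3] T [-0.07  0.02 -0.01] q6 1.165
toolx [ 1.620e-02 -5.000e-04 -9.999e-01] jaw ang deg -53.67
tool-frame delta mm [ 5.2 -0.7  4.1]
ell [250.  274.9] [109.4 124.7] 193 normal tool [-1.    -0.001  0.008] world [-0.023 -0.004  1.   ]
crown [-44.2  -1.5  -0.2] base [-18.2  -1.5  -0.4] die [-1.77  2.01] move y,z [-0.29  2.43] base z world 0.1554
```

View pics/w27.png

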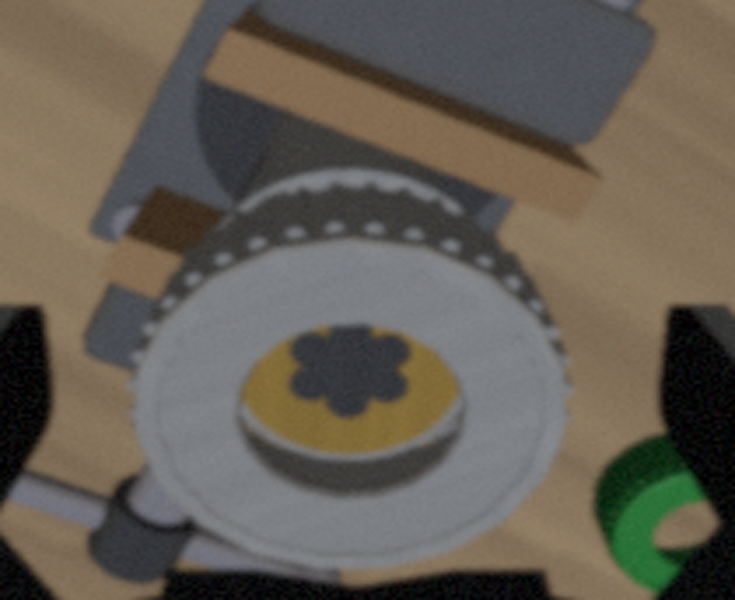

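arm_command(rows=[[[0,-0.0006,0],0],[[0,0,0],0],[[0,0,0],0],[[0,0,0],0],[[0,0,0],0],[[0,0,0],0],[[0,0,0],0],[[0,0,0],0]], jaw=1, squeeze=20)

```text
time_s: 28.2
position: [0.5747, 0.1325, 0.138]
ee_rot: [0.222, 0.678, 0.218, -0.666]
force: [0.3, -0.1, -1.0]
finger_gap: 0.0573
```

```bash
python3 v2.py w28.png
```

```text
t 28.2 pos [0.5747 0.1325 0.138 ] gap 0.0573 F [ 0.3 -0.1 -1. ] T [-0.01 -0.01 -0.05] q6 1.166
toolx [ 1.760e-02 -2.000e-04 -9.998e-01] jaw ang deg -53.67
tool-frame delta mm [ 6.  -0.2  4.6]
ell [251.6 274.7] [109.2 122.5] 214 normal tool [-1.    -0.012 -0.018] world [-0.01  0.02  1.  ]
crown [-41.6  -0.8   1.3] base [-15.7  -0.5   1.7] die [-1.27  2.45] move y,z [-0.81  0.72] base z world 0.1537
```

arm_command(rows=[[[0.0008,0,0],-2],[[0.0008,0,0],-2],[[0.0008,0,0],-2],[[0.0008,0,0],-2],[[0.0008,0,0],-2],[[0.0008,0,0],-2],[[0.0008,0,0],0],[[0.0005,0,0],0]])

```text
time_s: 28.92
position: [0.5755, 0.1342, 0.137]
ee_rot: [0.294, 0.651, 0.29, -0.637]
force: [-1.4, -2.4, 4.0]
finger_gap: 0.0574
```

```bash
python3 v2.py w29.png
```

```text
t 28.92 pos [0.5755 0.1342 0.137 ] gap 0.0574 F [-1.4 -2.4  4. ] T [-0.23  0.41  0.06] q6 0.948
toolx [ 0.0194  0.0032 -0.9998] jaw ang deg -41.21
tool-frame delta mm [ 4.9 -0.6  6.2]
ell [251.1 274.9] [110.1 122.4] 223 normal tool [-0.999  0.018 -0.033] world [0.016 0.01  1.   ]
crown [-41.5  -0.9   1.3] base [-15.6  -1.3   2.1] die [-1.85  3.77] move y,z [-0.52  1.65] base z world 0.1525
```

View pics/w29.png

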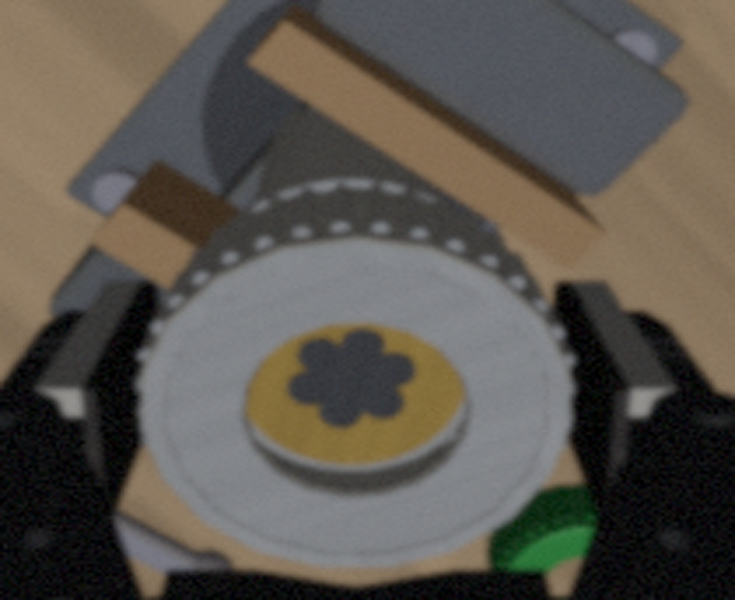

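arm_command(rows=[[[0.0005,0,0.001],0],[[0.0005,0,0.001],0],[[0.0008,0,0.0004],-2],[[0.0008,0,0.0004],-2],[[0.0008,0,0.0004],-2],[[0.0008,0,0.0004],-2],[[0.0008,0,0.0003],0],[[0.0005,0,0],0]])

```text
time_s: 29.63
position: [0.5739, 0.1331, 0.1307]
ee_rot: [0.339, 0.63, 0.336, -0.613]
force: [0.4, -0.7, 4.1]
finger_gap: 0.0577
```

```bash
python3 v2.py w30.png
```

```text
t 29.63 pos [0.5739 0.1331 0.1307] gap 0.0577 F [ 0.4 -0.7  4.1] T [-0.04  0.28  0.01] q6 0.799
toolx [ 0.0221  0.0073 -0.9997] jaw ang deg -33.04
tool-frame delta mm [-1.4 -0.8  4.2]
ell [251.1 274.9] [109.9 122.5] 208 normal tool [-0.999  0.017 -0.028] world [0.007 0.007 1.   ]
crown [-41.7  -0.8   1.1] base [-15.7  -1.2   1.8] die [-1.18  1.51] move y,z [ 0.04 -0.33] base z world 0.1463
```

View pics/w30.png

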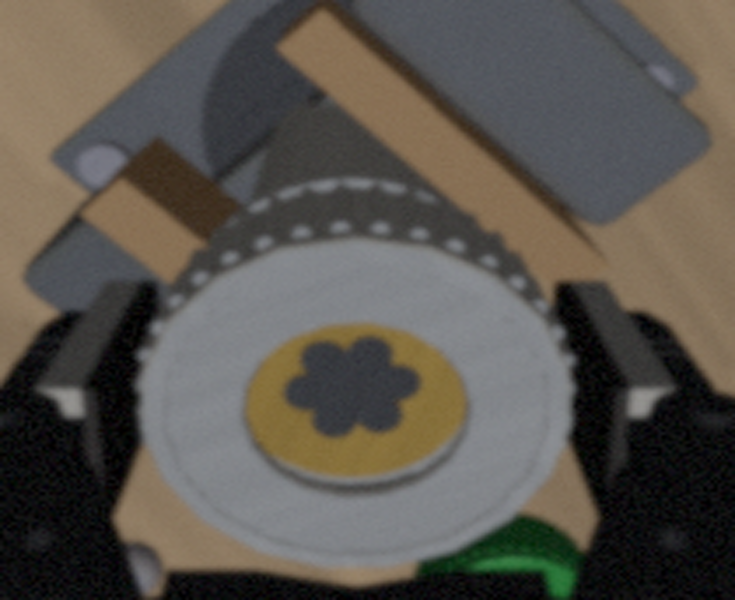

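The cap dropped about 6.5 mm and is level. I'll press gently to see if it goes lower.

arm_command(rows=[[[0.001,0,0],0],[[0.001,0,0],0],[[0.001,0,0],0],[[0,0,0],0],[[0.001,0,0],1.5],[[0.001,0,0],1.5],[[0.001,0,0],1.5],[[0.001,0,0],1.5]])

```text
time_s: 30.35
position: [0.5741, 0.1325, 0.1299]
ee_rot: [0.303, 0.648, 0.3, -0.631]
force: [-3.3, -0.4, 10.2]
finger_gap: 0.0574
```

```bash
python3 v2.py w31.png
```

```text
t 30.35 pos [0.5741 0.1325 0.1299] gap 0.0574 F [-3.3 -0.4 10.2] T [-0.02  0.84  0.14] q6 0.914
toolx [ 0.0228  0.0062 -0.9997] jaw ang deg -39.58
tool-frame delta mm [-2.2 -0.8  3.8]
ell [251.2 274.9] [110.2 122.6] 222 normal tool [-0.999  0.016 -0.031] world [0.01  0.007 1.   ]
crown [-41.8  -0.8   1.1] base [-15.8  -1.2   1.9] die [-1.4   1.16] move y,z [-0.16 -0.72] base z world 0.1457
```

arm_command(rows=[[[0.0005,0,0],4],[[0.0005,0,0],4],[[0.0005,0,0],4],[[0.0005,0,0],4],[[0.0005,0,0],4],[[0.0005,0,0],4],[[0.0005,0,0],4],[[0.0003,0,0],0]])

```text
time_s: 31.07
position: [0.5747, 0.1313, 0.1281]
ee_rot: [0.126, 0.705, 0.126, -0.687]
force: [0.4, 2.2, 4.5]
finger_gap: 0.0575
```

```bash
python3 v2.py w32.png
```

```text
t 31.07 pos [0.5747 0.1313 0.1281] gap 0.0575 F [0.4 2.2 4.5] T [ 0.31  0.21 -0.13] q6 1.435
toolx [ 0.0246  0.0045 -0.9997] jaw ang deg -69.43
tool-frame delta mm [-4.  -0.1  3.8]
ell [251.2 275. ] [110.1 122.7] 213 normal tool [-0.999  0.009 -0.029] world [ 0.005 -0.003  1.   ]
crown [-41.9  -1.    1.5] base [-15.9  -1.2   2.2] die [-1.06  1.7 ] move y,z [ 0.17 -0.54] base z world 0.1439
```

View pics/w32.png

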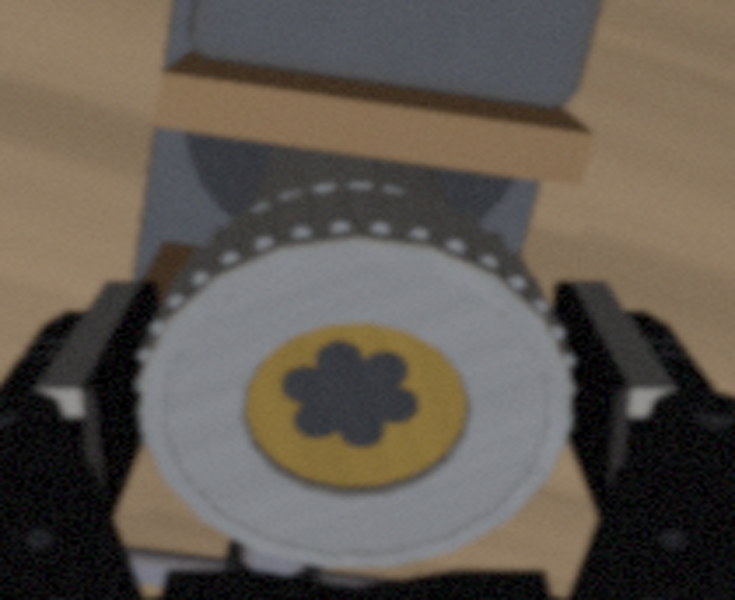

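It went down 1.8 mm over 30° of forward turn, which matches the thread pitch, so the lugs are in the thread. I'll keep screwing forward.

arm_command(rows=[[[0.0004,0,0],4],[[0.0004,0,0],4],[[0.0004,0,0],4],[[0.0004,0,0],4],[[0.0004,0,0],4],[[0.0004,0,0],4],[[0.0004,0,0],4],[[0.0002,0,0],0]])

```text
time_s: 31.78
position: [0.576, 0.1296, 0.1268]
ee_rot: [-0.046, 0.715, -0.044, -0.696]
force: [-1.4, 2.1, 4.4]
finger_gap: 0.0575
```

```bash
python3 v2.py w33.png
```

```text
t 31.78 pos [0.576  0.1296 0.1268] gap 0.0575 F [-1.4  2.1  4.4] T [ 0.29  0.31 -0.08] q6 1.923
toolx [ 0.0271  0.0014 -0.9996] jaw ang deg -97.3
tool-frame delta mm [-5.4  0.2  4.8]
ell [251.2 275. ] [110.1 122.7] 218 normal tool [-0.999  0.008 -0.028] world [-0.001 -0.013  1.   ]
crown [-41.9  -1.    1.9] base [-15.9  -1.2   2.6] die [-0.97  1.13] move y,z [ 0.26 -1.48] base z world 0.1426
```

arm_command(rows=[[[0.0002,-0.0007,0.0007],3],[[0.0002,-0.0004,0.0004],3],[[0.0002,-0.0003,0.0003],3],[[0.0002,-0.0002,0.0002],3],[[0,-0.0002,0.0002],3],[[0,0,0],3],[[0,0,0],3],[[0,0,0],3]], squeeze=25)

```text
time_s: 32.5
position: [0.5746, 0.1289, 0.1266]
ee_rot: [-0.188, 0.692, -0.186, -0.672]
force: [-1.9, 2.0, 4.0]
finger_gap: 0.0576
```

```bash
python3 v2.py w34.png
```

```text
t 32.5 pos [0.5746 0.1289 0.1266] gap 0.0576 F [-1.9  2.   4. ] T [-0.15  0.59  0.82] q6 2.338
toolx [ 0.0272 -0.0047 -0.9996] jaw ang deg -120.64
tool-frame delta mm [-5.5  0.8  3.5]
ell [251.3 274.9] [110.4 122.8] 232 normal tool [-0.999  0.003 -0.03 ] world [-0.003 -0.013  1.   ]
crown [-42.   -0.8   2.1] base [-16.   -0.9   2.9] die [-0.83  1.33] move y,z [ 0.05 -1.54] base z world 0.1426
```

View pics/w34.png

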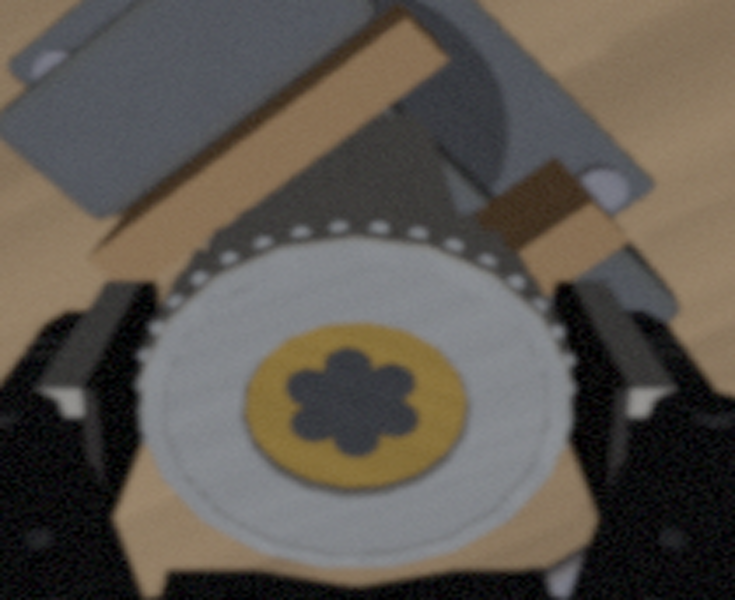

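The torque rose to 0.8 N m with no further descent, so the cap is home and snug. I'll stop turning, let go and back off.

arm_command(rows=[[[0,0,0],0],[[0,0,0],0],[[0,0,0],0],[[0,0,0],0],[[0,0,0],0],[[0,0,0],0],[[0,0,0],0],[[0,0,0],0]], jaw=-1)

```text
time_s: 33.22
position: [0.5743, 0.1283, 0.1253]
ee_rot: [-0.185, 0.692, -0.184, -0.673]
force: [-0.3, -0.5, -0.3]
finger_gap: 0.0857
```

```bash
python3 v2.py w35.png
```

```text
t 33.22 pos [0.5743 0.1283 0.1253] gap 0.0857 F [-0.3 -0.5 -0.3] T [ 0.   -0.   -0.02] q6 2.331
toolx [ 0.0263 -0.0053 -0.9996] jaw ang deg -120.26
tool-frame delta mm [-6.7  0.1  3.5]
ell [249.7 276.5] [110.8 125.5] 201 normal tool [-1.    -0.008 -0.003] world [-0.02   0.011  1.   ]
crown [-45.1  -1.5   0.9] base [-19.1  -1.3   1. ] die [-1.44  0.66] move y,z [-0.19 -0.35] base z world 0.1445
```

View pics/w35.png

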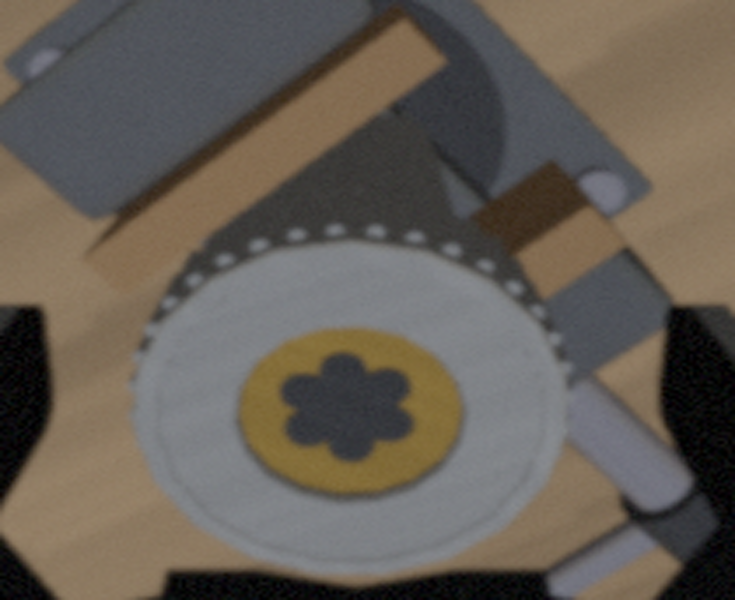

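Released cleanly. To check it's snug, I'll grip again farther back and try a light forward turn.

arm_command(rows=[[[-0.001,0,0],-7],[[0,0,0],-7],[[0,0,0],-7],[[0,0,0],-7],[[0,0,0],0],[[0,0,0],0],[[0,0,0],0],[[0,0,0],0]])

```text
time_s: 33.93
position: [0.5743, 0.1283, 0.1265]
ee_rot: [-0.01, 0.716, -0.014, -0.698]
force: [-0.3, 0.1, 0.1]
finger_gap: 0.0856
```

```bash
python3 v2.py w36.png
```

```text
t 33.93 pos [0.5743 0.1283 0.1265] gap 0.0856 F [-0.3  0.1  0.1] T [ 0.04  0.04 -0.05] q6 1.837
toolx [ 0.0265 -0.0052 -0.9996] jaw ang deg -91.93
tool-frame delta mm [-5.6 -1.6  3.2]
ell [246.4 274. ] [110.6 124.4] 217 normal tool [-1.     0.002 -0.01 ] world [-0.017  0.003  1.   ]
crown [-43.9  -3.1   0.1] base [-17.9  -3.2   0.3] die [-3.07  0.68] move y,z [0.12 0.36] base z world 0.1444
```

arm_command(rows=[[[0,-0.0012,0],0],[[0,-0.0012,0],0],[[0,0,0],0],[[0,0,0],0],[[0,0,0],0],[[0,0,0],0],[[0,0,0],0],[[0,0,0],0]])

```text
time_s: 34.65
position: [0.5744, 0.131, 0.1264]
ee_rot: [-0.012, 0.716, -0.015, -0.698]
force: [-0.8, 1.1, 0.2]
finger_gap: 0.0856
```

arm_command(rows=[[[0,0,0],0],[[0,0,0],0],[[0,0,0],0],[[0,0,0],0],[[0,0,0],0],[[0,0,0],0],[[0,0,0],0],[[0,0,0],0]], jaw=1, squeeze=25)

```text
time_s: 35.32
position: [0.5744, 0.1304, 0.1268]
ee_rot: [-0.011, 0.716, -0.015, -0.698]
force: [0.3, -0.7, 0.7]
finger_gap: 0.0574
```

```bash
python3 v2.py w37.png
```

```text
t 35.32 pos [0.5744 0.1304 0.1268] gap 0.0574 F [ 0.3 -0.7  0.7] T [-0.05  0.08  0.07] q6 1.845
toolx [ 0.0265 -0.0063 -0.9996] jaw ang deg -92.14
tool-frame delta mm [-5.3  0.6  3.3]
ell [251.2 273.7] [110.6 122.9] 212 normal tool [-0.999  0.005 -0.031] world [ 0.004 -0.     1.   ]
crown [-42.1  -1.    1. ] base [-16.2  -1.1   1.8] die [-0.94  0.8 ] move y,z [ 0.21 -1.05] base z world 0.1429
```

Now a gentle forward test twist.

arm_command(rows=[[[0,0,0],1],[[0,0,0],1.5],[[0,0,0],1.5],[[0,0,0],1.5],[[0,0,0],1.5],[[0,0,0],1.5],[[0,0,0],1.5],[[0,0,0],1.5]])

```text
time_s: 36.03
position: [0.5717, 0.1306, 0.1266]
ee_rot: [-0.082, 0.71, -0.087, -0.694]
force: [-4.7, 2.4, 4.0]
finger_gap: 0.0572
```

```bash
python3 v2.py w38.png
```

```text
t 36.03 pos [0.5717 0.1306 0.1266] gap 0.0572 F [-4.7  2.4  4. ] T [0.34 0.65 0.96] q6 2.051
toolx [ 0.0217 -0.0101 -0.9997] jaw ang deg -103.67
tool-frame delta mm [-5.4  0.7  0.4]
ell [251.2 268.6] [111.5 123.6] 215 normal tool [-0.999  0.004 -0.025] world [0.002 0.    1.   ]
crown [-43.   -0.9  -1.9] base [-17.   -1.   -1.3] die [-0.69 -1.64] move y,z [ 0.34 -0.37] base z world 0.1436
```

The turn resists firmly at up to 0.96 N m, so it's snug and I won't turn further. Releasing and rising straight up.

arm_command(rows=[[[0,0,0],0],[[0,0,0],0],[[0,0,0],0],[[0,0,0],0],[[0,0,0],0],[[0,0,0],0],[[0,0,0],0],[[0,0,0],0]], jaw=-1)

```text
time_s: 36.75
position: [0.5725, 0.1306, 0.1265]
ee_rot: [-0.083, 0.71, -0.088, -0.693]
force: [-0.3, -0.0, -0.3]
finger_gap: 0.0854
```

arm_command(rows=[[[-0.004,0,0],0],[[-0.01,0,0],0],[[-0.015,0,0],0],[[-0.015,0,0],0],[[-0.015,0,0.01],0],[[-0.005,0,0.02],0],[[0,0,0.02],0],[[0,0,0],0]])

```text
time_s: 37.42
position: [0.5222, 0.1434, 0.1971]
ee_rot: [-0.084, 0.711, -0.088, -0.693]
force: [0.8, -0.2, 0.6]
finger_gap: 0.0853
```

```bash
python3 -c "
from cp import *
from rig import arm
o=arm.get_obs();w=arm.camera_model('wrist');delta(o,[.574,.1316,.132])
im=arm.read_camera('wrist')[:,:,::-1].copy();cv2.imwrite('pics/raw39.png',im)
p=proj(w,[.574,.1316,.169]);print(p)
e=die(im,p,40);print(e,'hole',onz(w,*e[0],.168))
x,y=[int(v) for v in p];cv2.imwrite('pics/w39.png',cv2.resize(im[max(0,y-75):y+75,x-90:x+90],None,fx=4,fy=4,interpolation=cv2.INTER_CUBIC))
s=arm.read_camera('scene')[:,:,::-1];cv2.imwrite('pics/sraw39.png',s);cv2.imwrite('pics/s39.png',cv2.resize(s[160:220,250:310],None,fx=10,fy=10,interpolation=cv2.INTER_CUBIC))"
```

```text
t 37.42 pos [0.5222 0.1434 0.1971] gap 0.0853 F [ 0.8 -0.2  0.6] T [ 0.03  0.04 -0.03] q6 2.098
toolx [ 0.0253 -0.0084 -0.9996] jaw ang deg -103.96
tool-frame delta mm [ 66.5  -1.2 -51.4]
[250.65713057 136.33120482]
((251.66482543945312, 140.72296142578125), (43.14305114746094, 43.55636978149414), 18.07621955871582) hole [0.5711046  0.13166201 0.168     ]
```

View pics/w39.png

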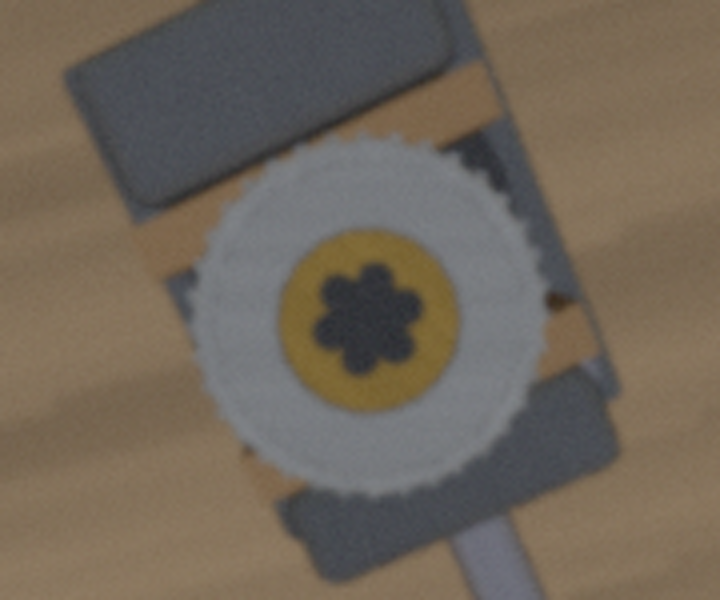

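View pics/s39.png

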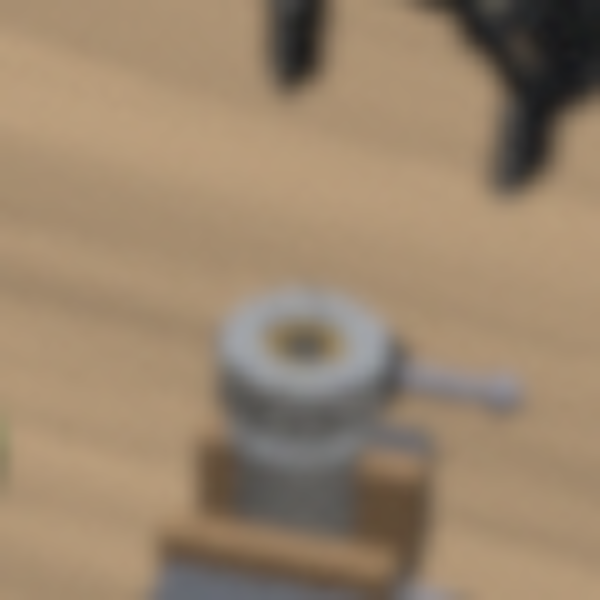

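View pics/sraw39.png

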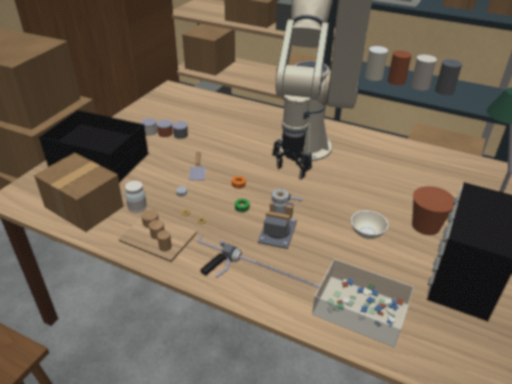

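The last pictures show the cap seated. In the scene view its crown has dropped 2.8 px (about 14 mm) to home height, just over the collar. In the overhead view the die flower (367,320) is concentric with the hole (368,320). Nothing else has moved and the gripper is clear, so I'm handing in.

```bash
python3 -c "
from rig import arm
print(arm.job_done()); print(arm.get_obs()['time_s'])"
```

```text
the job is handed in; nothing more can be done
None
the job is handed in; nothing more can be done
```

The ring cap is screwed home on the barrel and snug, and I handed the job in at about 38 s with the gripper open and clear; no verdict was reported.

**What I did:** I picked the cap from the table and set it on the thread. The first backward turn cocked it, because the cap sat off-centre in the jaws. I let go, re-gripped, lifted it, set it level again and re-centred on the barrel. Then I turned it back about 20° until it dropped about 7 mm, and screwed it forward about 1.5 rad.

**Final checks:**
- **Height:** the crown came down about 14 mm from where the cap rested on the thread, to home height (about 0.169 m). The wrist estimate of the cap's origin was 0.143–0.1445 m, against 0.143 m for fully home.
- **Level and centred:** the lean was about 0.02 rad or less, and the die is concentric with the hole seen from above.
- **Tightness:** there was no further descent, and the turn resisted firmly. The cap held when I let go.
- **Other things:** they look unmoved in the scene picture.

**What disagreed:**
- **Torque:** the wrist read 0.82 N m while tightening and 0.96 N m on the test twist, above the 0.8 N m overtightening figure. I took part of that as the gripper being pushed sideways, but I did not measure the clamping force. Overtightening is therefore not ruled out.
- **Fingertips:** the pictures showed them about 32 mm behind the reported tool point, not ahead of it as the text says. I went by the pictures.
- **Barrel axis:** my first estimate was about 2.5 mm off.

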